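# Pack the soup vegetables and flip the pan lid shut

### The arm

A 6-joint arm with a two-finger parallel gripper is mounted at the origin on the work surface. World frame = base frame: x ahead of the robot, y to its left, z up, the work surface at z = 0. Lengths are in m, angles in degrees, forces in N, time in s.
With the tool pointing down it reaches from about 0.35 to 0.875 m from the base axis. Payload 4.2 kg.
Tool frame: the origin (TCP) lies midway between the tips of the shut fingers; the grasp point (between the pads) lies 19 mm behind it; z points along the fingers, y is the line along which they close (so a half turn about z gives the same grasp; the last joint's range is limited). The gripper opens to 87 mm and grips with 3 to 60 N. Pads are 19 mm wide; open, the fingers measure 117 mm over their backs; the gripper's body (75 mm by 190 mm) begins 51 mm behind the grasp point.
Start: joints at [82.54, 22.042, 0.453, 0, -68.411, -14.817], TCP at [0.237, 0.578, 0.193] pointing down, gripper open.
Joint ranges: [-179.83, 179.83], [-69.29, 118.12], [-61.27, 80.66], [-181.25, 117.63], [-171.15, -9.14], [-177.46, 177.46]. Speed limits (degrees/s): [159.86, 159.86, 180, 180, 180, 180].

### API

Orientations are given as a 3x3 rotation matrix whose columns are the frame's x, y, z axes.
In Python, from station import sense, capture, camera_params, finish_job gives the robot as it stands.
- The arm moves only by the tool drive_tool, never from a script. Its argument "rows" is a list of rows, each an object of numbers: "tx", "ty", "tz": the shift along the tool's x, y, z in cm; "ax", "ay", "az": the turn, a rotation vector about the tool's x, y, z in rad; "claw": the finger opening in cm, from 0 to 8.7. In form: [{"tx": .., "ty": .., "tz": .., "ax": .., "ay": .., "az": .., "claw": ..}, ...]. A call has 1 to 10 rows; each row shifts and turns the commanded pose from where the row before left it, along the tool's axes as they then stand; what a row does not reach is not made up. A row lasts 1/12 s, in which the tool goes at most 41.7 mm and 7.16 degrees, less where a joint would pass 70% of its speed; a pose out of reach is approached as far as the arm can. A call with a gripper value outside its range is refused whole. The fingers move at their own pace and stop on an object; the grip force is fixed at half the most. Time passes only in rows, so rows that do not move let the fingers close. It gives the time, the measured TCP pose, the force, the opening and the grip force at its end, in the units of the state.
- sense(): the state, without advancing time (a new reading comes with each control period).
- capture(name): name is "side" or "top" or "wrist"; returns (picture, depth): 420x560x3 uint8, red, green, blue; 420x560 float32, m along the optical axis (not along the pixel's ray), 0 where there is no reading.
- camera_params(name): a dict with "intrinsics" (3x3 intrinsics, pixels), "R" (3x3) and "t" (3): a world point X has camera coordinates R X + t; the wrist camera has in their place "tool_from_camera" (4x4, takes a point from camera to tool coordinates, whose origin is the TCP and whose axes are the flange's). Camera axes: x right, y down, z forward; pixel columns grow to the right and rows downward; lengths in m; the calibration is good to about 2 mm. A picture is of the moment at which its call begins: read the wrist's pose just before it. camera_params takes no time and is no camera call.
- finish_job(): hands the job in; it is judged then, once.
The state is a dict: "time_s": time; "joints": joint angles; "joint_velocities": joint speeds; "effort": joint torques, N m; "tcp_pos": TCP position; "ee_rot": TCP orientation; "wrist_force": force on the tool from outside, world axes, zero at the start; "moment": the same for the moment, N m; "gripper_width": opening from 0.0 (shut) to 1.0 (fully open); "gripper_force": force on a finger pad.
Only numpy, scipy, OpenCV 4.12 (cv2) and the standard library are available. Lean on these libraries where they do the work, as an engineer would, in place of code of your own. Each camera call takes 0.05 s, during which the arm holds its last target. There are 200 camera calls.

### The job

Pack the orange carrot and the loose peeled (cream-white) onion into the open metal pan beside the peeled onion already there, each lowered in, not dropped, and lying on the pan's floor. Then push the pan's blue lid up past upright from behind, so that it falls shut by its own weight: do not press or guide it down. Leave the brown onion, the cucumber and the other things on the table where they stand.

Things in the scene. Friction and masses are not known exactly. Their poses are not given: they have to be found in the camera images.
- pan: open aluminium food pan, fixed to the table: outside 180 (its x) by 270 (its y) by 100 mm tall, walls and floor 4 mm thick. Origin: centre of its underside; z up; +x points to the side with the hinge of the lid, the side away from the robot; its yaw varies by about half a radian either way
- lid (a joint): angle of the pan's lid in rad: 0 shut flat, 1.571 upright, 1.85 leaning back against its stop, where it rests at the start. A damped free hinge: pushed a little past upright (below about 1.5) it falls shut by itself in about a second; otherwise it falls back to the stop. About 0.3 kg
- lid_hinge (a point): middle of the lid's hinge line, which runs along the pan's y on its +x rim, 90 mm from the pan's centre and 100.5 mm up
- lid_tab (a point): end of the tab in the middle of the lid's free edge. The lid is a flat blue plate 272 mm wide, 6 mm thick, reaching 182 mm from the hinge; the tab, 70 mm wide, reaches 198 mm. With the lid open the tab is the top of the plate, about 0.29 m up and about 55 mm beyond the hinge
- carrot_center (a point): orange carrot, lying; the point is at its middle, 17 mm above the surface. 180 mm long along its x (thick end with the green stub, which sticks out 14 mm more, to -x; blunt tip to +x), 34 mm thick over all but its last 45 mm, about 140 g
- peeled_onion_center (a point): the loose peeled onion, cream-white, to be packed, standing on its root; the point is at its middle, 29 mm above its underside. 62 mm wide at most (27 mm above the underside), 58 mm tall plus a 12 mm stalk stub, about 180 g; z is its upright axis
- packed_onion_center (a point): the peeled onion, cream-white, that stands in the pan already, on the lid-hinge side, anywhere along the pan's length, standing on its root; the point is at its middle, 29 mm above its underside. 62 mm wide at most (27 mm above the underside), 58 mm tall plus a 12 mm stalk stub, about 180 g; z is its upright axis. It stays in the pan; being nudged there does no harm
- brown_onion_center (a point): bystander: an unpeeled onion, brown, standing on its root; the point is at its middle, 29 mm above its underside. 62 mm wide at most (27 mm above the underside), 58 mm tall plus a 12 mm stalk stub, about 180 g; z is its upright axis
- cucumber_center (a point): bystander: green cucumber, lying along its x, 180 mm long, 34 mm thick; the point is at its middle
- soy_bottle: bystander: amber bottle with a white label and a red cap, 60 mm wide, 190 mm tall; origin at the centre of its underside
- spice_jar: bystander: brown jar with a white label and a black cap, 70 mm wide, 110 mm tall; origin at the centre of its underside
- pepper_mill: bystander: dark wooden pepper mill, 56 mm wide, 152 mm tall; origin at the centre of its underside
- tomato_can: bystander: can with a red label, 74 mm wide, 100 mm tall; origin at the centre of its underside
- bowl: bystander: white bowl, 110 mm wide, 50 mm tall; origin at the centre of its underside. (Further out stand fixed things: a large light-blue colander, 135 mm tall and 400 mm wide, at the far left and another at the far right; hob, glove box and trays, under 80 mm tall, along the far edge)
Things that resemble listed ones, but are neither listed nor needed, are in the scene too. What is shaped like the part that bears peeled_onion_center but black or yellow is not meant.

How it is judged:
By the outcome, as a careful person would: the job done as asked, in the order asked, and still so for the second after the job is handed in, with the robot touching nothing.
It also fails if it takes over 72 s, if anything falls off the work surface, if the arm or the gripper's body presses on something with over 40 N, if the wrist force passes 120 N, or if a joint passes its speed limit or range.

## Working session

There is one attempt and no reset: what is moved stays moved. The work goes in short steps, Python scripts to look and compute and a tool call to move; the robot and the scene stay as the last step left them, time stands still between calls to the robot, and variables do not carry over. Pictures are saved under pics/ and viewed, at most 10 in all, crops included, and the job is handed in when it is done.

Besides the shell and the picture viewer there is one more tool, called as name(argument=value, ...) on one line, values as JSON. drive_tool: Moves the arm, as the interface text tells. Its arguments: {"type":"object","properties":{"rows":{"type":"array"}},"required":["rows"]}

```bash
mkdir -p pics; cat > h.py <<'E'
import numpy as np, cv2
from station import sense, capture, camera_params
def grab(n):
    s=sense(); p,d=capture(n); np.savez(f'{n}.npz',p=p,d=d,tp=s['tcp_pos'],R=s['ee_rot']); return p,d
def cloud(n):
    f=np.load(f'{n}.npz'); d=f['d'].astype(float); c=camera_params(n); K=np.array(c['intrinsics'])
    v,u=np.mgrid[:420,:560]; X=np.stack([(u-K[0,2])*d/K[0,0],(v-K[1,2])*d/K[1,1],d],-1)
    if 'R' in c: W=(X-np.array(c['t']))@np.array(c['R'])
    else:
        T=np.array(c['tool_from_camera']); W=(X@T[:3,:3].T+T[:3,3])@f['R'].T+f['tp']
    W[d==0]=np.nan; return f['p'],W
def save(n,p,box=None,s=1):
    if box: p=p[box[1]:box[3],box[0]:box[2]]
    cv2.imwrite(f'pics/{n}.png',cv2.resize(p[:,:,::-1],None,fx=s,fy=s,interpolation=cv2.INTER_CUBIC))
E
python3 - <<'E'
from h import *
for n in('top','side'):
    p,d=grab(n); save(n+'1',p,s=1.4)
print(sense())
for n in('top','side'): print(camera_params(n))
print(camera_params('wrist'))
E
```

```text
{'time_s': 0.1, 'joints': array([ 8.25417763e+01,  2.20859800e+01,  3.88474803e-01, -2.49025136e-02,
       -6.84120303e+01, -1.48161784e+01]), 'joint_velocities': array([ 0.00643603, -0.14845138,  0.05300334,  0.1275798 ,  0.00758273,
       -0.05113359]), 'effort': array([-2.37157001e-04, -3.91691172e+01,  1.87936538e+01,  4.23183560e+00,
        1.34848128e-02, -6.77395974e-05]), 'tcp_pos': array([0.23666856, 0.57781512, 0.19158   ]), 'ee_rot': array([[ 9.25318414e-01, -3.79190469e-01, -6.48871677e-04],
       [-3.79191011e-01, -9.25316584e-01, -1.84308890e-03],
       [ 9.84700209e-05,  1.95149041e-03, -9.99998091e-01]]), 'wrist_force': array([ 0.18957461, -0.13085151, -0.30798749]), 'moment': array([0.00013609, 0.03294241, 0.0133121 ]), 'gripper_force': 0.0, 'gripper_width': 1.0017117329774565}
{'intrinsics': array([[454.29641552,   0.        , 276.42673587],
       [  0.        , 454.29641552, 206.52635422],
       [  0.        ,   0.        ,   1.        ]]), 'R': array([[-0.01343892, -0.99989488, -0.00544258],
       [-0.98427424,  0.01418739, -0.17607652],
       [ 0.1761352
[... 287 characters left out ...]
58, -0.01522119],
       [-0.08578811, -0.76852237, -0.63404555],
       [ 0.05076428,  0.63219335, -0.77314588]]), 't': array([-0.52335124,  0.16142691,  1.57992541])}
{'intrinsics': array([[347.67700451,   0.        , 276.15211974],
       [  0.        , 347.67700451, 202.88133141],
       [  0.        ,   0.        ,   1.        ]]), 'tool_from_camera': array([[-3.13538284e-04, -9.70425697e-01, -2.41399811e-01,
         6.57965635e-02],
       [ 9.99999906e-01, -2.31661365e-04, -3.67556677e-04,
         7.60359816e-04],
       [ 3.00763434e-04, -2.41399903e-01,  9.70425678e-01,
        -1.93061234e-01],
       [ 0.00000000e+00,  0.00000000e+00,  0.00000000e+00,
         1.00000000e+00]])}
```

View pics/top1.png

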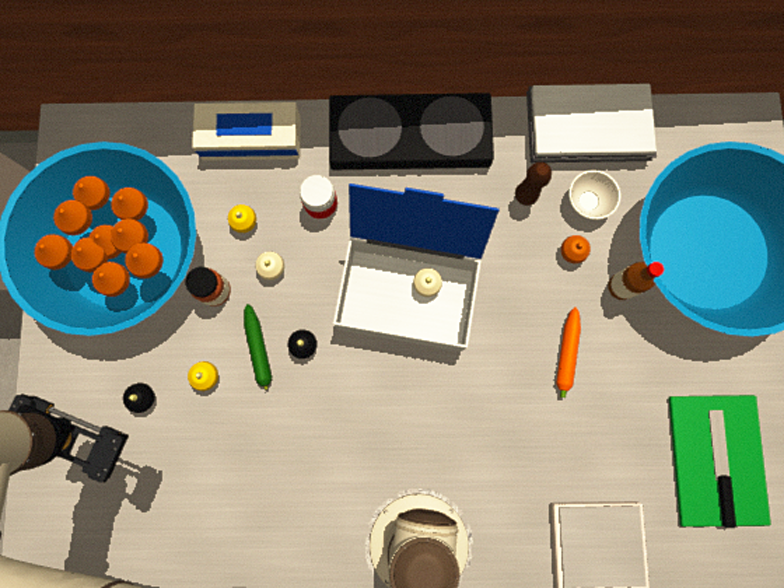

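View pics/side1.png

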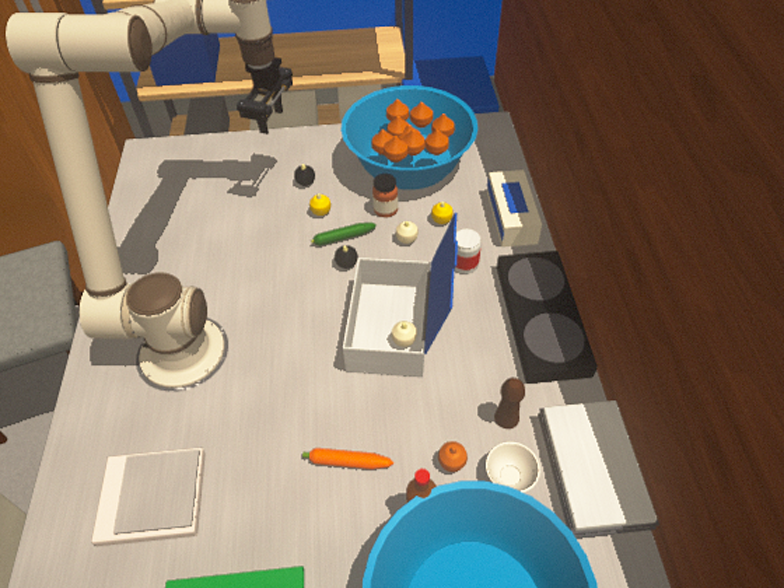

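The top view shows the loose peeled onion at about (269,264) and the packed one at (428,282). The carrot runs from its tip at (574,310) to its stub at (563,393), and the pan spans about (335-480, 245-348) with the lid leaning back behind it. The tomato can stands behind the lid at (318,200), left of its edge. All of these are in the 1.4x picture.

```bash
python3 - <<'E'
from h import *
np.set_printoptions(precision=4,suppress=True)
p,W=cloud('top'); hsv=cv2.cvtColor(p,cv2.COLOR_RGB2HSV)
H,S,V=[hsv[...,i].astype(int) for i in range(3)]
def box(a,b,c,d):
    m=np.zeros(H.shape,bool); m[int(b/1.4):int(d/1.4),int(a/1.4):int(c/1.4)]=1; return m
def top(name,b):
    q=W[b&(W[...,2]>0.02)]; q=q[~np.isnan(q[:,0])]
    print(name,len(q),'mean',q.mean(0),'zmax',q[:,2].max(),'minmax',q.min(0),q.max(0)); return q
def circ(name,q,zmin,zmax):
    q=q[(q[:,2]>zmin)&(q[:,2]<zmax)]
    A=np.c_[2*q,np.ones(len(q))]; s=np.linalg.lstsq(A,(q**2).sum(1),rcond=None)[0]
    print(name,'sphere',s[:3],np.sqrt(s[3]+s[:3]@s[:3]))
q=top('loose',box(250,246,290,284)); circ('loose',q,.03,.055)
q=top('packed',box(412,268,443,298)&(S>25)&(V>90)); circ('packed',q,.034,.06)
m=box(550,305,590,390)&(H<16)&(S>180); q=top('carrot',m)
xy=q[:,:2]; c=xy.mean(0); u,s,vt=np.linalg.svd(xy-c); a=(xy-c)@vt[0]; b=(xy-c)@vt[1]
print('axis',vt[0],a.min(),a.max(),'mid',c+vt[0]*(a.min()+a.max())/2+vt[1]*(b.min()+b.max())/2,b.min(),b.max())
for n,bx in dict(brown=(560,232,594,264),mill=(512,158,555,208),soy=(605,260,665,302),jar=(185,262,232,308),can=(298,175,340,222),black=(286,328,320,362),cuc=(240,300,275,392)).items(): top(n,box(*bx))
# lid
m=box(345,180,500,262)&(H>105)&(H<130)&(S>150); q=W[m&(W[...,2]>.09)]
c=q.mean(0); n=np.linalg.svd(q-c)[2][2]; n*=np.sign(n[2]); print('lid',c,n,'tilt',np.degrees(np.arctan2(n[2],np.hypot(*n[:2]))),'yaw',np.degrees(np.arctan2(n[1],n[0])),q[:,2].max(),q[:,2].min())
t=q[q[:,2]>.283]; print('tab',t.mean(0),len(t),t.min(0),t.max(0))
# rim
m=box(330,235,490,355); r=W[m&(abs(W[...,2]-.1)<.006)&(S<60)]; 
print('rim',len(r)); rr=cv2.minAreaRect(r[:,:2].astype(np.float32)); print(rr)
hl=q[q[:,2]<.115]; print('hingeband',hl.mean(0),len(hl),hl.min(0),hl.max(0))
E
```

```text
loose 330 mean [0.5732 0.3029 0.0484] zmax 0.07280524922477026 minmax [0.5475 0.2764 0.0238] [0.6047 0.3328 0.0728]
loose sphere [0.5771 0.3062 0.0285] 0.02999417150854983
packed 331 mean [ 0.5311 -0.029   0.0528] zmax 0.07618540314896895 minmax [ 0.5052 -0.0591  0.0287] [ 0.5617 -0.      0.0762]
packed sphere [ 0.535  -0.03    0.0329] 0.029902172999835917
carrot 507 mean [ 0.3839 -0.322   0.0298] zmax 0.04282254279032047 minmax [ 0.3091 -0.3505  0.0205] [ 0.4764 -0.2944  0.0428]
axis [-0.9794  0.2021] -0.09449196768215935 0.07754639163503531 mid [ 0.3918 -0.3259] -0.019221439535449435 0.014748470348069618
brown 339 mean [ 0.5997 -0.3443  0.0486] zmax 0.07173412759373866 minmax [ 0.5734 -0.3772  0.0239] [ 0.6318 -0.3196  0.0717]
mill 500 mean [ 0.7391 -0.2563  0.0962] zmax 0.15481872107682093 minmax [ 0.7134 -0.3164  0.0202] [ 0.8175 -0.2327  0.1548]
soy 742 mean [ 0.5192 -0.4413  0.1184] zmax 0.19507386682186678 minmax [ 0.4849 -0.4874  0.0208] [ 0.5566 -0.4192  0.1951]
jar 666 mean [0.5248 0.4222 0.0931] zmax 0.13744264819020632 minmax [0.4941 0.394  0.0201] [0.5645 0.46   0.1374]
can 647 mean [0.7106 0.1966 0.087 ] zmax 0.10686115058155533 minmax [0.6814 0.1622 0.0205] [0.7539 0.2356 0.1069]
black 337 mean [0.4066 0.2326 0.0495] zmax 0.07678056717739404 minmax [0.3795 0.2049 0.026 ] [0.4394 0.2618 0.0768]
cuc 600 mean [0.4025 0.331  0.0298] zmax 0.041209168215050794 minmax [0.3178 0.3009 0.0201] [0.4958 0.3617 0.0412]
lid [ 0.6222 -0.0085  0.2018] [-0.944   0.1802  0.2765] tilt 16.051844064368158 yaw 169.1916672211364 0.2939064723818754 0.10092486045196244
tab [ 0.6475 -0.0129  0.2885] 80 [ 0.6406 -0.0453  0.2831] [0.6562 0.0186 0.2939]
rim 533
((0.5057164430618286, 0.014254733920097351), (0.2706105709075928, 0.18403227627277374), 79.17535400390625)
hingeband [ 0.5963 -0.006   0.1104] 152 [ 0.5709 -0.1343  0.1009] [0.6223 0.1257 0.115 ]
```

```bash
python3 - <<'E'
from h import *
np.set_printoptions(precision=3,suppress=True)
for n in('top','side'):
    p,W=cloud(n); f=np.load(n+'.npz'); T=((W-f['tp'])@f['R']).reshape(-1,3)
    T=T[(abs(T[:,0])<.15)&(abs(T[:,1])<.15)&(T[:,2]<.03)&(T[:,2]>-.3)]
    for z in np.arange(-.3,.02,.02):
        q=T[(T[:,2]>=z)&(T[:,2]<z+.02)]
        if len(q)>3: print(n,round(z,2),len(q),np.percentile(q,[1,99],axis=0)[:,:2].ravel())
a,_=cloud('side'); b,_=cloud('top')
c=np.hstack([cv2.resize(a[10:110,150:250],(400,400)),cv2.resize(b[270:370,0:100],(400,400))]); save('grip',c)
E
```

```text
top -0.3 262 [-0.028 -0.012  0.045  0.046]
top -0.28 169 [-0.025  0.002  0.042  0.043]
top -0.26 211 [-0.029 -0.007  0.04   0.041]
top -0.24 124 [-0.028 -0.006  0.041  0.041]
top -0.22 210 [-0.025 -0.044  0.038  0.039]
top -0.2 71 [-0.019 -0.049  0.038  0.035]
top -0.18 33 [0.013 0.007 0.027 0.02 ]
top -0.16 791 [-0.035 -0.092  0.037  0.096]
top -0.14 465 [-0.036 -0.091  0.038  0.096]
top -0.12 243 [-0.032 -0.08   0.039  0.088]
top -0.06 12 [ 0.007 -0.052  0.012 -0.041]
side -0.3 136 [-0.034 -0.025  0.045  0.047]
side -0.28 125 [-0.028 -0.011  0.041  0.044]
side -0.26 125 [-0.03  -0.012  0.042  0.045]
side -0.24 90 [-0.028 -0.015  0.041  0.043]
side -0.22 132 [-0.031 -0.036  0.038  0.04 ]
side -0.2 65 [-0.027 -0.053  0.039  0.019]
side -0.18 90 [-0.021 -0.047  0.027  0.021]
side -0.16 269 [-0.033 -0.089  0.036  0.098]
side -0.14 249 [-0.034 -0.096  0.04   0.097]
side -0.12 177 [-0.035 -0.082  0.04   0.092]
side -0.1 19 [-0.03  -0.085  0.034  0.084]
side -0.08 38 [-0.009 -0.059  0.013  0.061]
side -0.06 51 [-0.012 -0.055  0.013  0.059]
side -0.04 27 [-0.01  -0.052  0.012  0.053]
```

View pics/grip.png

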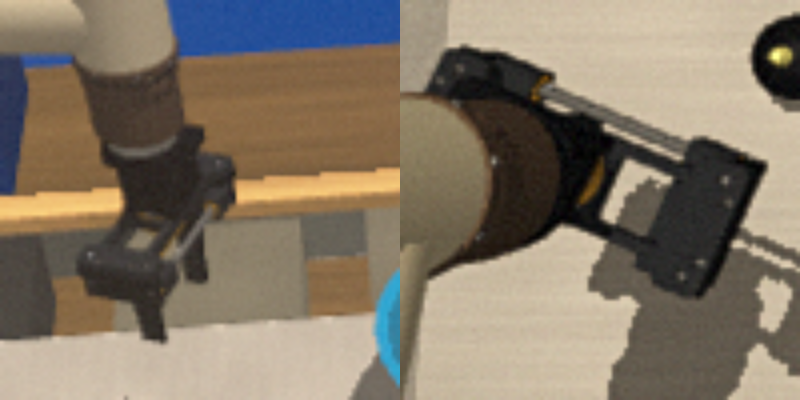

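The crop shows a broad black hand with wide end blocks along the closing line and thin fingers below. How far the end blocks reach towards the tips decides the clearance over the pan's rim, so I'll measure that from the depth.

```bash
python3 - <<'E'
from h import *
np.set_printoptions(precision=3,suppress=True)
for n in('side','top'):
    p,W=cloud(n); f=np.load(n+'.npz'); T=((W-f['tp'])@f['R']).reshape(-1,3)
    T=T[(abs(T[:,0])<.06)&(abs(T[:,1])<.11)&(T[:,2]<.01)&(T[:,2]>-.18)]
    for lo,hi in((-.11,-.08),(-.08,-.04),(-.04,.04),(.04,.08),(.08,.11)):
        q=T[(T[:,1]>lo)&(T[:,1]<hi)]; w=q[abs(q[:,0])>.016]
        print(n,lo,hi,len(q),'all zmax',np.sort(q[:,2])[-6:], 'off-finger zmax',np.sort(w[:,2])[-6:])
# grid map of side pixels: tool z over the gripper
E
```

```text
side -0.11 -0.08 34 all zmax [-0.123 -0.117 -0.112 -0.109 -0.106 -0.094] off-finger zmax [-0.123 -0.117 -0.112 -0.109 -0.106 -0.094]
side -0.08 -0.04 184 all zmax [-0.032 -0.032 -0.031 -0.031 -0.031 -0.027] off-finger zmax [-0.107 -0.106 -0.106 -0.106 -0.101 -0.1  ]
side -0.04 0.04 317 all zmax [-0.051 -0.048 -0.048 -0.047 -0.044 -0.04 ] off-finger zmax [-0.113 -0.112 -0.111 -0.111 -0.109 -0.109]
side 0.04 0.08 173 all zmax [-0.033 -0.033 -0.032 -0.032 -0.032 -0.032] off-finger zmax [-0.109 -0.109 -0.108 -0.107 -0.107 -0.106]
side 0.08 0.11 212 all zmax [-0.102 -0.101 -0.1   -0.1   -0.099 -0.097] off-finger zmax [-0.104 -0.104 -0.103 -0.1   -0.099 -0.097]
top -0.11 -0.08 86 all zmax [-0.128 -0.127 -0.125 -0.111 -0.106 -0.103] off-finger zmax [-0.128 -0.127 -0.125 -0.111 -0.106 -0.103]
top -0.08 -0.04 185 all zmax [-0.045 -0.043 -0.042 -0.042 -0.04  -0.034] off-finger zmax [-0.108 -0.108 -0.108 -0.106 -0.106 -0.106]
top -0.04 0.04 431 all zmax [-0.113 -0.112 -0.112 -0.112 -0.111 -0.108] off-finger zmax [-0.113 -0.112 -0.112 -0.112 -0.111 -0.108]
top 0.04 0.08 478 all zmax [-0.11  -0.11  -0.107 -0.107 -0.105 -0.104] off-finger zmax [-0.11  -0.11  -0.107 -0.107 -0.105 -0.104]
top 0.08 0.11 366 all zmax [-0.102 -0.101 -0.101 -0.101 -0.101 -0.1  ] off-finger zmax [-0.103 -0.102 -0.102 -0.102 -0.101 -0.1  ]
```

```bash
python3 - <<'E'
from h import *
np.set_printoptions(precision=3,suppress=True)
p,W=cloud('side'); f=np.load('side.npz'); T=((W-f['tp'])@f['R'])
for v in range(78,98): print(v,*[T[v,u] if abs(T[v,u]).max()<.2 else '-' for u in (186,188,190)])
c=camera_params('side'); K=c['intrinsics']
for y in(-.045,.045):
  for z in (0,-.03,-.1):
    x=K@(c['R']@(f['tp']+f['R']@np.array([0,y,z]))+c['t']); print(y,z,x[:2]/x[2])
E
```

```text
78 [ 0.035  0.098 -0.143] [ 0.035  0.085 -0.135] [ 0.034  0.07  -0.124]
79 [ 0.033  0.096 -0.138] [ 0.037  0.089 -0.133] [ 0.036  0.075 -0.124]
80 [ 0.032  0.095 -0.133] [ 0.035  0.087 -0.127] [ 0.036  0.076 -0.12 ]
81 [ 0.031  0.096 -0.129] [ 0.035  0.089 -0.125] [ 0.034  0.074 -0.114]
82 [ 0.025  0.088 -0.118] [ 0.034  0.088 -0.12 ] [ 0.04   0.085 -0.119]
83 [ 0.026  0.09  -0.115] [ 0.031  0.085 -0.112] [ 0.04   0.087 -0.116]
84 [ 0.025  0.09  -0.111] [ 0.027  0.08  -0.104] [ 0.041  0.09  -0.114]
85 [ 0.023  0.089 -0.105] [ 0.033  0.091 -0.109] [ 0.037  0.085 -0.105]
86 [ 0.005  0.061 -0.077] [ 0.009  0.053 -0.072] [ 0.034  0.081 -0.097]
87 [ 0.004  0.06  -0.072] - -
88 [ 0.001  0.056 -0.064] [ 0.007  0.053 -0.063] -
89 [-0.001  0.055 -0.059] [ 0.005  0.051 -0.057] [ 0.006  0.038 -0.048]
90 [-0.006  0.048 -0.048] [ 0.009  0.059 -0.059] [ 0.013  0.052 -0.055]
91 [-0.004  0.052 -0.047] [-0.     0.045 -0.042] [ 0.01   0.048 -0.047]
92 [-0.008  0.047 -0.038] [ 0.004  0.054 -0.045] [ 0.011  0.051 -0.044]
93 [-0.006  0.053 -0.038] [-0.     0.048 -0.035] [ 0.01   0.051 -0.04 ]
94 [-0.007  0.052 -0.032] [-0.001  0.049 -0.032] [ 0.011  0.053 -0.037]
95 [-0.16  -0.194  0.186] - [ 0.01   0.053 -0.032]
96 [-0.165 -0.2    0.197] [-0.152 -0.195  0.19 ] -
97 [-0.153 -0.178  0.184] [-0.151 -0.191  0.193] [-0.141 -0.192  0.191]
-0.045 0 [199.384  86.172]
-0.045 -0.03 [198.181  79.763]
-0.045 -0.1 [195.251  64.151]
0.045 0 [190.011 100.143]
0.045 -0.03 [188.648  93.719]
0.045 -0.1 [185.322  78.051]
```

```bash
python3 - <<'E'
from h import *
p,d=grab('wrist'); save('wrist1',p); print(sense()['time_s'])
E
```

```text
0.15
```

View pics/wrist1.png

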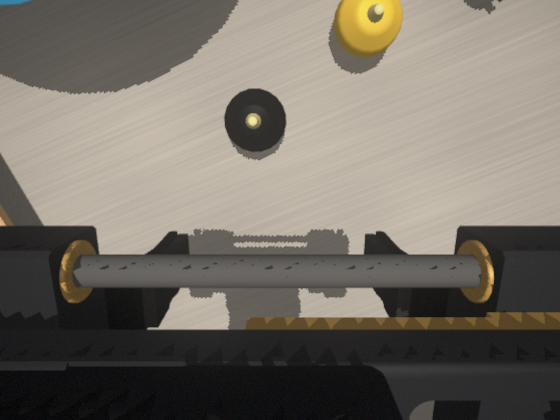

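The wrist view shows the finger carriers and rod, the black onion at (255,120) and the yellow one at (368,20). I'll use the table's height in the wrist depth to check where the reported TCP lies against the seen fingertips.

```bash
python3 - <<'E'
from h import *
np.set_printoptions(precision=3,suppress=True)
p,W=cloud('wrist'); f=np.load('wrist.npz'); T=((W-f['tp'])@f['R'])
print('table z',np.nanmedian(W[140:220,330:420,2]),np.nanmedian(W[150:220,100:180,2]))
print('black onion',np.nanmean(W[95:145,230:280],axis=(0,1)),np.nanmax(W[95:145,230:280,2]))
pt,Wt=cloud('top'); print('top black far',np.nanmean(Wt[276:292,91:107],axis=(0,1)),np.nanmax(Wt[276:292,91:107,2]),'table',np.nanmedian(Wt[330:350,150:200,2]))
for v in(235,245,255,275,290): print(v,[T[v,u] for u in(170,176,182,370,378,385)])
t=T.reshape(-1,3); t=t[(abs(t[:,0])<.04)&(abs(t[:,1])<.1)&(t[:,2]<.05)]
print(np.sort(t[:,2])[-10:])
E
```

```text
table z 0.000765553282036785 0.0008358026829828058
black onion [0.302 0.572 0.052] 0.07217623329314335
top black far [0.302 0.565 0.051] 0.07471733525825666 table -3.2790499775235746e-05
235 [array([ 0.012, -0.049, -0.038]), array([ 0.011, -0.047, -0.036]), array([ 0.01 , -0.045, -0.034]), array([ 0.01 ,  0.046, -0.034]), array([ 0.011,  0.049, -0.036]), array([ 0.012,  0.051, -0.04 ])]
245 [array([ 0.01 , -0.047, -0.046]), array([ 0.01 , -0.044, -0.048]), array([ 0.008, -0.043, -0.043]), array([ 0.008,  0.044, -0.041]), array([ 0.01 ,  0.046, -0.047]), array([ 0.01 ,  0.049, -0.047])]
255 [array([ 0.034, -0.025, -0.115]), array([ 0.034, -0.023, -0.116]), array([ 0.033, -0.022, -0.115]), array([ 0.033,  0.023, -0.115]), array([ 0.033,  0.025, -0.114]), array([ 0.034,  0.027, -0.116])]
275 [array([ 0.03 , -0.024, -0.119]), array([ 0.03 , -0.023, -0.119]), array([ 0.03 , -0.021, -0.118]), array([ 0.03 ,  0.023, -0.118]), array([ 0.03 ,  0.024, -0.119]), array([ 0.03 ,  0.026, -0.119])]
290 [array([-0.004, -0.043, -0.062]), array([-0.008, -0.043, -0.055]), array([-0.139, -0.114,  0.191]), array([-0.139,  0.114,  0.191]), array([-0.007,  0.045, -0.056]), array([-0.002,  0.045, -0.065])]
[-0.031 -0.031 -0.031 -0.031 -0.031 -0.031 -0.031 -0.03  -0.03  -0.029]
```

drive_tool(rows=[{"tx": 2.8, "ty": 3.0, "claw": 3.4}, {"tx": 2.8, "ty": 3.0, "claw": 3.4}, {"tx": 2.8, "ty": 3.0, "claw": 3.4}, {"tx": 2.8, "ty": 3.0, "claw": 3.4}, {"tx": 2.8, "ty": 3.0, "claw": 3.4}, {"tx": 2.8, "ty": 3.0, "claw": 3.4}, {"tx": 2.8, "ty": 3.0, "claw": 3.4}, {"tx": 2.8, "ty": 3.0, "claw": 3.4}, {"tx": 2.8, "ty": 3.0, "claw": 3.4}, {"tx": 2.8, "ty": 3.0, "claw": 3.4}])

```text
invalid input at $.rows[0]: expected keys tx, ty, tz, ax, ay, az, claw
```

```bash
python3 - <<'E'
from h import *
np.set_printoptions(precision=3,suppress=True)
s=sense(); print(s['time_s'],s['tcp_pos'],s['gripper_width'])
for n in('wrist','side'):
    grab(n); p,W=cloud(n); f=np.load(n+'.npz'); T=((W-f['tp'])@f['R']).reshape(-1,3)
    t=T[(abs(T[:,0])<.014)&(abs(T[:,1])<.04)&(T[:,2]<.05)]
    print(n,np.sort(t[:,2])[-8:], 'y range',np.percentile(t[t[:,2]>-.07][:,1],[2,98]) if (t[:,2]>-.07).any() else '')
    t=T[(abs(T[:,1])>.06)&(abs(T[:,1])<.1)&(abs(T[:,0])<.04)&(T[:,2]<.03)]; print('body',np.sort(t[:,2])[-8:])
E
```

```text
0.15 [0.237 0.578 0.192] 1.0010097466021421
wrist [-0.143] y range 
body [-0.105 -0.105 -0.105 -0.105 -0.105 -0.105 -0.105 -0.104]
side [-0.13  -0.128 -0.127 -0.125 -0.061 -0.053 -0.051 -0.037] y range [-0.04  -0.037]
body [-0.101 -0.101 -0.101 -0.1   -0.1   -0.099 -0.098 -0.076]
```

All seven keys are needed.

drive_tool(rows=[{"tx": 2.8, "ty": 3.0, "tz": 0, "ax": 0, "ay": 0, "az": 0, "claw": 3.4}, {"tx": 2.8, "ty": 3.0, "tz": 0, "ax": 0, "ay": 0, "az": 0, "claw": 3.4}, {"tx": 2.8, "ty": 3.0, "tz": 0, "ax": 0, "ay": 0, "az": 0, "claw": 3.4}, {"tx": 2.8, "ty": 3.0, "tz": 0, "ax": 0, "ay": 0, "az": 0, "claw": 3.4}, {"tx": 2.8, "ty": 3.0, "tz": 0, "ax": 0, "ay": 0, "az": 0, "claw": 3.4}, {"tx": 2.8, "ty": 3.0, "tz": 0, "ax": 0, "ay": 0, "az": 0, "claw": 3.4}, {"tx": 2.8, "ty": 3.0, "tz": 0, "ax": 0, "ay": 0, "az": 0, "claw": 3.4}, {"tx": 2.8, "ty": 3.0, "tz": 0, "ax": 0, "ay": 0, "az": 0, "claw": 3.4}, {"tx": 2.8, "ty": 3.0, "tz": 0, "ax": 0, "ay": 0, "az": 0, "claw": 3.4}, {"tx": 2.8, "ty": 3.0, "tz": 0, "ax": 0, "ay": 0, "az": 0, "claw": 3.4}])

```text
time_s: 1.08
tcp_pos: [0.3824, 0.1927, 0.1928]
ee_rot: [[0.926, -0.378, 0.001], [-0.378, -0.926, 0.001], [0.0, -0.001, -1.0]]
wrist_force: [1.1, -0.3, -1.0]
gripper_width: 0.412
gripper_force: 0.0
```

```bash
cat > fing.py <<'E'
from h import *
np.set_printoptions(precision=3,suppress=True)
s=sense(); print(s['time_s'],s['tcp_pos'],s['gripper_width'])
for n in('wrist','side'):
    grab(n); p,W=cloud(n); f=np.load(n+'.npz'); T=((W-f['tp'])@f['R']).reshape(-1,3)
    t=T[(abs(T[:,0])<.014)&(abs(T[:,1])<.04)&(T[:,2]<.05)]
    print(n,np.sort(t[:,2])[-8:], 'y range',np.percentile(t[t[:,2]>-.07][:,1],[2,98]) if (t[:,2]>-.07).any() else '')
    t=T[(abs(T[:,1])>.06)&(abs(T[:,1])<.1)&(abs(T[:,0])<.04)&(T[:,2]<.03)]; print('body',np.sort(t[:,2])[-8:])
E
python3 fing.py
```

```text
1.0833 [0.382 0.193 0.193] 0.41238711605358375
wrist [-0.031 -0.031 -0.031 -0.031 -0.031 -0.031 -0.031 -0.031] y range [-0.026  0.027]
body [-0.101 -0.1   -0.1   -0.1   -0.1   -0.1   -0.1   -0.1  ]
side [-0.036 -0.035 -0.034 -0.033 -0.031 -0.031 -0.03  -0.029] y range [-0.022  0.027]
body [-0.101 -0.101 -0.1   -0.1   -0.1   -0.099 -0.098 -0.097]
```

drive_tool(rows=[{"tx": 1.4, "ty": 3.7, "tz": 0, "ax": 0, "ay": 0, "az": 0, "claw": 6}, {"tx": 1.4, "ty": 3.7, "tz": 0, "ax": 0, "ay": 0, "az": 0, "claw": 6}, {"tx": 1.4, "ty": 3.7, "tz": 0, "ax": 0, "ay": 0, "az": 0, "claw": 6}, {"tx": 1.4, "ty": 3.7, "tz": 0, "ax": 0, "ay": 0, "az": 0, "claw": 6}, {"tx": 1.4, "ty": 3.7, "tz": 0, "ax": 0, "ay": 0, "az": 0, "claw": 6}, {"tx": 1.4, "ty": 3.7, "tz": 0, "ax": 0, "ay": 0, "az": 0, "claw": 6}, {"tx": 1.4, "ty": 3.7, "tz": 0, "ax": 0, "ay": 0, "az": 0, "claw": 6}, {"tx": 1.4, "ty": 3.7, "tz": 0, "ax": 0, "ay": 0, "az": 0, "claw": 6}, {"tx": 1.4, "ty": 3.7, "tz": 0, "ax": 0, "ay": 0, "az": 0, "claw": 6}, {"tx": 1.4, "ty": 3.7, "tz": 0, "ax": 0, "ay": 0, "az": 0, "claw": 6}])

```text
time_s: 2.02
tcp_pos: [0.3715, -0.2025, 0.1929]
ee_rot: [[0.926, -0.378, 0.001], [-0.378, -0.926, -0.0], [0.001, -0.0, -1.0]]
wrist_force: [1.5, -0.1, -0.6]
gripper_width: 0.689
gripper_force: 0.0
```

drive_tool(rows=[{"tx": 1.35, "ty": 3.65, "tz": 0, "ax": 0, "ay": 0, "az": 0, "claw": 6}, {"tx": 1.35, "ty": 3.65, "tz": 0, "ax": 0, "ay": 0, "az": 0, "claw": 6}, {"tx": 1.35, "ty": 3.65, "tz": 0, "ax": 0, "ay": 0, "az": 0, "claw": 6}, {"tx": 0, "ty": 0, "tz": 2, "ax": 0, "ay": 0, "az": -0.095, "claw": 6}, {"tx": 0, "ty": 0, "tz": 2, "ax": 0, "ay": 0, "az": -0.09, "claw": 6}, {"tx": 0, "ty": 0, "tz": 3, "ax": 0, "ay": 0, "az": 0, "claw": 6}, {"tx": 0, "ty": 0, "tz": 3, "ax": 0, "ay": 0, "az": 0, "claw": 6}, {"tx": 0, "ty": 0, "tz": 3, "ax": 0, "ay": 0, "az": 0, "claw": 6}, {"tx": 0, "ty": 0, "tz": 0.5, "ax": 0, "ay": 0, "az": 0, "claw": 6}])

```text
time_s: 2.77
tcp_pos: [0.3643, -0.3155, 0.0531]
ee_rot: [[0.979, -0.203, -0.009], [-0.203, -0.979, 0.005], [-0.009, -0.003, -1.0]]
wrist_force: [0.3, 0.8, -0.4]
gripper_width: 0.687
gripper_force: 0.0
```

```bash
cat > carrot.py <<'E'
from h import *
np.set_printoptions(precision=3,suppress=True)
s=sense(); print(s['time_s'],s['tcp_pos'],s['gripper_width'],s['joints'])
p,d=grab('wrist'); p,W=cloud('wrist'); f=np.load('wrist.npz'); T=(W-f['tp'])@f['R']
hsv=cv2.cvtColor(p,cv2.COLOR_RGB2HSV); m=(hsv[...,0]<16)&(hsv[...,1]>170)&(hsv[...,2]>90)&(W[...,2]<.06)
q=T[m]; print('n',len(q),'min',np.nanpercentile(q,1,axis=0),'max',np.nanpercentile(q,99,axis=0))
for x in np.arange(-.1,.2,.02):
    w=q[(q[:,0]>x)&(q[:,0]<x+.02)]
    if len(w)>20: print(round(x,2),len(w),'y',np.percentile(w[:,1],[2,98]),'mid',np.percentile(w[:,1],[2,98]).mean(),'z',w[:,2].min())
w=W[m]; print('ztop',np.nanpercentile(w[:,2],98))
save('w_carrot',p)
E
python3 carrot.py
```

```text
2.7667 [ 0.364 -0.315  0.053] 0.6869710573304914 [-21.577  17.659 -29.472  -0.1   -43.429  99.923]
n 10529 min [-0.052 -0.01   0.017] max [0.113 0.021 0.03 ]
-0.06 294 y [-0.004  0.016] mid 0.005656570178287556 z 0.01808230317952943
-0.04 143 y [-0.01   0.021] mid 0.005293092602350454 z 0.017970992215976974
-0.02 1366 y [-0.01   0.021] mid 0.005395938190021042 z 0.01677195616718061
0.0 1457 y [-0.01   0.021] mid 0.005411678861647963 z 0.016299335506402893
0.02 1579 y [-0.01   0.021] mid 0.005382343092322692 z 0.016431932916269498
0.04 1654 y [-0.01   0.021] mid 0.0055371256191370805 z 0.015729865872114314
0.06 1787 y [-0.01  0.02] mid 0.00523129207980995 z 0.016071848606169236
0.08 1484 y [-0.007  0.018] mid 0.005399980000971646 z 0.017300561048356162
0.1 765 y [-0.004  0.014] mid 0.0053537057052534575 z 0.02180249550324555
ztop 0.03532956284062558
```

drive_tool(rows=[{"tx": 0, "ty": 0.55, "tz": 2.5, "ax": 0, "ay": 0, "az": 0, "claw": 6}, {"tx": 0, "ty": 0, "tz": 2.2, "ax": 0, "ay": 0, "az": 0, "claw": 6}, {"tx": 0, "ty": 0, "tz": 0.4, "ax": 0, "ay": 0, "az": 0, "claw": 6}, {"tx": 0, "ty": 0, "tz": 0.2, "ax": 0, "ay": 0, "az": 0, "claw": 6}, {"tx": 0, "ty": 0, "tz": 0.2, "ax": 0, "ay": 0, "az": 0, "claw": 6}])

```text
time_s: 3.23
tcp_pos: [0.368, -0.3235, 0.004]
ee_rot: [[0.98, -0.201, 0.002], [-0.201, -0.98, -0.002], [0.003, 0.001, -1.0]]
wrist_force: [0.7, -0.4, 0.1]
gripper_width: 0.692
gripper_force: 0.0
```

drive_tool(rows=[{"tx": 0, "ty": 0, "tz": 0.3, "ax": 0, "ay": 0, "az": 0, "claw": 6}])

```text
time_s: 3.32
tcp_pos: [0.3681, -0.3236, 0.0013]
ee_rot: [[0.979, -0.202, 0.004], [-0.202, -0.979, -0.002], [0.004, 0.001, -1.0]]
wrist_force: [0.7, 0.0, 0.2]
gripper_width: 0.693
gripper_force: 0.0
```

drive_tool(rows=[{"tx": 0, "ty": 0, "tz": 0.4, "ax": 0, "ay": 0, "az": 0, "claw": 6}, {"tx": 0, "ty": 0, "tz": 0, "ax": 0, "ay": 0, "az": 0, "claw": 6}])

```text
time_s: 3.48
tcp_pos: [0.3666, -0.3229, -0.0042]
ee_rot: [[0.979, -0.202, 0.001], [-0.202, -0.979, -0.0], [0.001, 0.0, -1.0]]
wrist_force: [0.1, -0.3, -0.0]
gripper_width: 0.686
gripper_force: 0.0
```

drive_tool(rows=[{"tx": 0, "ty": 0, "tz": 0.3, "ax": 0, "ay": 0, "az": 0, "claw": 6}, {"tx": 0, "ty": 0, "tz": 0, "ax": 0, "ay": 0, "az": 0, "claw": 6}])

```text
time_s: 3.65
tcp_pos: [0.3663, -0.3229, -0.0075]
ee_rot: [[0.979, -0.202, -0.0], [-0.202, -0.979, 0.0], [-0.0, -0.0, -1.0]]
wrist_force: [-0.3, -0.7, 1.1]
gripper_width: 0.688
gripper_force: 0.0
```

No contact at TCP z = -7.5 mm, so the tips do lie 30 mm behind the reported TCP, as the cameras showed. I'll use that from here on.

drive_tool(rows=[{"tx": 0, "ty": 0, "tz": 0.6, "ax": 0, "ay": 0, "az": 0, "claw": 6}, {"tx": 0, "ty": 0, "tz": 0.4, "ax": 0, "ay": 0, "az": 0, "claw": 6}, {"tx": 0, "ty": 0, "tz": 0, "ax": 0, "ay": 0, "az": 0, "claw": 2}, {"tx": 0, "ty": 0, "tz": 0, "ax": 0, "ay": 0, "az": 0, "claw": 2}, {"tx": 0, "ty": 0, "tz": 0, "ax": 0, "ay": 0, "az": 0, "claw": 2}, {"tx": 0, "ty": 0, "tz": 0, "ax": 0, "ay": 0, "az": 0, "claw": 2}, {"tx": 0, "ty": 0, "tz": 0, "ax": 0, "ay": 0, "az": 0, "claw": 2}, {"tx": 0, "ty": 0, "tz": 0, "ax": 0, "ay": 0, "az": 0, "claw": 2}])

```text
time_s: 4.32
tcp_pos: [0.3665, -0.3229, -0.0173]
ee_rot: [[0.979, -0.202, 0.0], [-0.202, -0.979, -0.0], [0.0, 0.0, -1.0]]
wrist_force: [-0.5, -0.6, 0.8]
gripper_width: 0.385
gripper_force: 30.0
```

drive_tool(rows=[{"tx": 0, "ty": 0, "tz": -4.1, "ax": 0, "ay": 0, "az": 0.12, "claw": 2}, {"tx": 0, "ty": 0, "tz": -4.1, "ax": 0, "ay": 0, "az": 0.12, "claw": 2}, {"tx": 0, "ty": 0, "tz": -4.1, "ax": 0, "ay": 0, "az": 0.12, "claw": 2}, {"tx": 0, "ty": 0, "tz": -4.1, "ax": 0, "ay": 0, "az": 0.12, "claw": 2}, {"tx": 0, "ty": 0, "tz": -4.1, "ax": 0, "ay": 0, "az": 0.12, "claw": 2}, {"tx": -2.1, "ty": -3.4, "tz": 0, "ax": 0, "ay": 0, "az": 0.12, "claw": 2}, {"tx": -2.5, "ty": -3.1, "tz": 0, "ax": 0, "ay": 0, "az": 0.12, "claw": 2}, {"tx": -2.85, "ty": -2.8, "tz": 0, "ax": 0, "ay": 0, "az": 0.12, "claw": 2}, {"tx": -3.2, "ty": -2.45, "tz": 0, "ax": 0, "ay": 0, "az": 0.12, "claw": 2}, {"tx": -3.45, "ty": -2.05, "tz": 0, "ax": 0, "ay": 0, "az": 0.12, "claw": 2}])

```text
time_s: 5.15
tcp_pos: [0.4042, -0.1534, 0.1875]
ee_rot: [[0.243, -0.97, -0.0], [-0.97, -0.243, 0.0], [-0.0, -0.0, -1.0]]
wrist_force: [1.2, -1.0, -1.9]
gripper_width: 0.387
gripper_force: 30.0
```

drive_tool(rows=[{"tx": -3.65, "ty": -1.6, "tz": 0, "ax": 0, "ay": 0, "az": 0.12, "claw": 2}, {"tx": -3.85, "ty": -1.15, "tz": 0, "ax": 0, "ay": 0, "az": 0.12, "claw": 2}, {"tx": -3.95, "ty": -0.7, "tz": 0, "ax": 0, "ay": 0, "az": 0.115, "claw": 2}, {"tx": -3.7, "ty": -0.2, "tz": 0, "ax": 0, "ay": 0, "az": 0, "claw": 2}, {"tx": -3.7, "ty": -0.2, "tz": 0, "ax": 0, "ay": 0, "az": 0, "claw": 2}, {"tx": 0, "ty": 0, "tz": 0, "ax": 0, "ay": 0, "az": 0, "claw": 2}, {"tx": 0, "ty": 0, "tz": 0, "ax": 0, "ay": 0, "az": 0, "claw": 2}])

```text
time_s: 5.73
tcp_pos: [0.4272, 0.0216, 0.1874]
ee_rot: [[-0.046, -0.999, -0.001], [-0.999, 0.046, 0.0], [-0.0, 0.001, -1.0]]
wrist_force: [0.1, -1.3, -2.0]
gripper_width: 0.386
gripper_force: 30.0
```

```bash
cat > pan.py <<'E'
from h import *
np.set_printoptions(precision=4,suppress=True)
s=sense(); print(s['time_s'],s['tcp_pos'],s['joints'],s['gripper_force'])
for n in('wrist','side','top'):
    grab(n); p,W=cloud(n); hsv=cv2.cvtColor(p,cv2.COLOR_RGB2HSV)
    c0=np.array([.507,.013]); ex=np.array([.9823,-.1874]); ey=np.array([.1874,.9823])
    L=np.stack([(W[...,:2]-c0)@ex,(W[...,:2]-c0)@ey,W[...,2]],-1)
    r=L[(hsv[...,1]<70)&(abs(W[...,2]-.1)<.004)&(abs(L[...,0])<.105)&(abs(L[...,1])<.15)]
    near=r[(abs(r[:,0]+.09)<.015)&(abs(r[:,1])<.12)]; lf=r[(abs(r[:,1]-.133)<.015)&(abs(r[:,0])<.08)]; rt=r[(abs(r[:,1]+.133)<.015)&(abs(r[:,0])<.08)]
    for k,v,i in(('near x(-.088)',near,0),('left y(.133)',lf,1),('right y(-.133)',rt,1)):
        if len(v)>8: print(n,k,len(v),np.median(v[:,i]),'slope',np.polyfit(v[:,1-i],v[:,i],1)[0])
    o=(hsv[...,0]<16)&(hsv[...,1]>170)&(hsv[...,2]>90)&(abs(L[...,0])<.12)&(abs(L[...,1])<.15)&(W[...,2]>.15)
    q=L[o]; 
    if len(q)>30: print(n,'carrot',np.nanpercentile(q,[2,98],axis=0))
E
python3 pan.py
```

```text
5.7333 [0.4272 0.0216 0.1874] [ 24.8074   2.6587 -25.7993  -0.0265 -61.5772 -27.4569] 29.973104596138
wrist near x(-.088) 115 -0.09179256656511685 slope -0.0847999497402929
wrist right y(-.133) 1236 -0.13176882877984844 slope -0.0007561159609392578
wrist carrot [[-0.0931 -0.1115  0.2275]
 [-0.056   0.0143  0.2399]]
side near x(-.088) 31 -0.09048145831238767 slope -0.005579020795571995
side left y(.133) 57 0.1330005884187059 slope 0.004759668860766735
side right y(-.133) 83 -0.1318141817705384 slope -0.001589532364571488
side carrot [[-0.0956 -0.1171  0.2237]
 [-0.0551  0.0363  0.2411]]
top near x(-.088) 28 -0.0913308022366349 slope 0.00511204855233595
top left y(.133) 60 0.13379058844437433 slope -0.004174167673656013
top right y(-.133) 72 -0.1316622159000491 slope 0.0011932765935884322
top carrot [[-0.1024 -0.1169  0.2256]
 [-0.0565 -0.0474  0.4839]]
```

drive_tool(rows=[{"tx": 0, "ty": 0, "tz": 0, "ax": 0, "ay": 0, "az": 0.072, "claw": 2}, {"tx": 0, "ty": 0, "tz": 0, "ax": 0, "ay": 0, "az": 0.071, "claw": 2}, {"tx": -2.28, "ty": -0.65, "tz": 0, "ax": 0, "ay": 0, "az": 0, "claw": 2}, {"tx": -2.28, "ty": -0.65, "tz": 0, "ax": 0, "ay": 0, "az": 0, "claw": 2}, {"tx": 0, "ty": 0, "tz": 0, "ax": -0.096, "ay": 0, "az": 0, "claw": 2}, {"tx": 0, "ty": 0, "tz": 0, "ax": -0.096, "ay": 0, "az": 0, "claw": 2}, {"tx": 0, "ty": 0, "tz": 0, "ax": -0.096, "ay": 0, "az": 0, "claw": 2}, {"tx": 0, "ty": 0, "tz": 0, "ax": -0.096, "ay": 0, "az": 0, "claw": 2}, {"tx": 0, "ty": 0, "tz": 0, "ax": 0, "ay": 0, "az": 0, "claw": 2}, {"tx": 0, "ty": 0, "tz": 0, "ax": 0, "ay": 0, "az": 0, "claw": 2}])

```text
time_s: 6.72
tcp_pos: [0.4498, 0.0606, 0.1861]
ee_rot: [[-0.196, -0.908, -0.369], [-0.981, 0.182, 0.073], [0.001, 0.376, -0.927]]
wrist_force: [0.3, 0.2, -3.2]
gripper_width: 0.387
gripper_force: 30.0
```

```bash
cat > tgt.py <<'E'
from h import *
import sys
np.set_printoptions(precision=4,suppress=True)
# usage: tgt panx pany z [of TCP] -> shift in tool axes (cm)
c0=np.array([.505,.0145]); a=np.radians(-10.8)
P=np.array([[np.cos(a),-np.sin(a),0],[np.sin(a),np.cos(a),0],[0,0,1]])
s=sense(); R=np.array(s['ee_rot']); t=np.array(s['tcp_pos'])
loc=P.T@(t-np.r_[c0,0]); print('tcp pan',loc,'axes in pan\n',P.T@R,'f',s['wrist_force'],s['time_s'],s['gripper_width'])
if len(sys.argv)>3:
    g=np.array([float(x) for x in sys.argv[1:4]]); print('shift cm',100*R.T@P@(g-loc))
E
python3 tgt.py -.0649 .038 .08; python3 tgt.py -.0649 .038 -.0108|tail -1
```

```text
tcp pan [-0.0629  0.0349  0.1861] axes in pan
 [[-0.0088 -0.9265 -0.3762]
 [-1.      0.0087  0.0021]
 [ 0.0013  0.3762 -0.9265]] f [ 0.2831  0.1996 -3.198 ] 6.7167 0.38695401888745523
shift cm [-0.3194 -3.8006  9.9084]
shift cm [-0.3312 -7.2165 18.3213]
```

drive_tool(rows=[{"tx": -0.1, "ty": -1.27, "tz": 3.3, "ax": 0, "ay": 0, "az": 0, "claw": 2}, {"tx": -0.1, "ty": -1.27, "tz": 3.3, "ax": 0, "ay": 0, "az": 0, "claw": 2}, {"tx": -0.1, "ty": -1.27, "tz": 3.3, "ax": 0, "ay": 0, "az": 0, "claw": 2}, {"tx": 0, "ty": -0.75, "tz": 1.85, "ax": 0, "ay": 0, "az": 0, "claw": 2}, {"tx": 0, "ty": -0.75, "tz": 1.85, "ax": 0, "ay": 0, "az": 0, "claw": 2}, {"tx": 0, "ty": 0, "tz": 0, "ax": 0, "ay": 0, "az": 0, "claw": 2}, {"tx": 0, "ty": 0, "tz": 0, "ax": 0, "ay": 0, "az": 0, "claw": 2}])

```text
time_s: 7.3
tcp_pos: [0.4473, 0.0647, 0.0421]
ee_rot: [[-0.192, -0.91, -0.368], [-0.981, 0.179, 0.071], [0.001, 0.375, -0.927]]
wrist_force: [-0.5, -0.0, -1.3]
gripper_width: 0.386
gripper_force: 30.0
```

```bash
python3 tgt.py -.0649 .038 -.009; python3 - <<'E'
from h import *
p,d=grab('side'); q,d=grab('wrist'); c=np.hstack([cv2.resize(p[150:290,220:360],(400,400)),cv2.resize(q,(400,300))[:0] if 0 else cv2.copyMakeBorder(cv2.resize(q,(400,300)),0,100,0,0,0)]); save('place1',c)
E
```

```text
tcp pan [-0.0661  0.0385  0.0421] axes in pan
 [[-0.0049 -0.9271 -0.3748]
 [-1.      0.0049  0.001 ]
 [ 0.001   0.3748 -0.9271]] f [-0.4735 -0.0287 -1.269 ] 7.3 0.3859341934343704
shift cm [ 0.0445 -2.0302  4.6912]
```

View pics/place1.png

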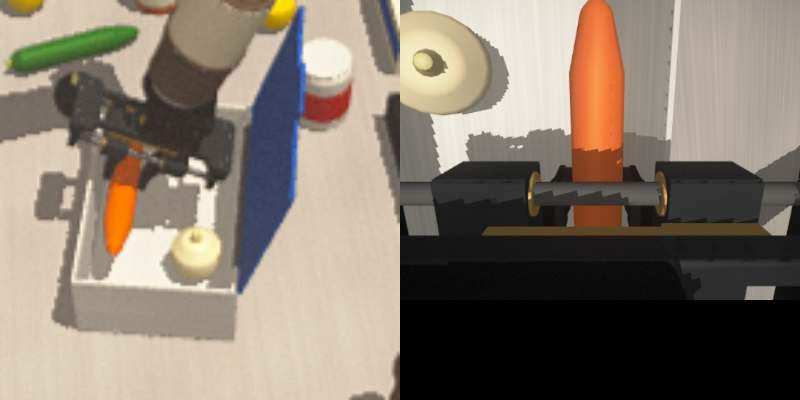

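The carrot hangs inside the pan along its near side, at (125,210) in the left panel. It is clear of the packed onion and the lid, and the hand's near end is still above the rim. I'll keep lowering with the force checked.

drive_tool(rows=[{"tx": 0, "ty": -0.5, "tz": 1.3, "ax": 0, "ay": 0, "az": 0, "claw": 2}, {"tx": 0, "ty": -0.5, "tz": 1.3, "ax": 0, "ay": 0, "az": 0, "claw": 2}, {"tx": 0, "ty": -0.4, "tz": 0.9, "ax": 0, "ay": 0, "az": 0, "claw": 2}, {"tx": 0, "ty": -0.2, "tz": 0.5, "ax": 0, "ay": 0, "az": 0, "claw": 2}, {"tx": 0, "ty": 0, "tz": 0, "ax": 0, "ay": 0, "az": 0, "claw": 2}])

```text
time_s: 7.82
tcp_pos: [0.4477, 0.0654, -0.0015]
ee_rot: [[-0.192, -0.91, -0.368], [-0.981, 0.178, 0.072], [0.0, 0.375, -0.927]]
wrist_force: [-0.1, 0.2, -1.4]
gripper_width: 0.386
gripper_force: 30.0
```

drive_tool(rows=[{"tx": 0, "ty": -0.15, "tz": 0.35, "ax": 0, "ay": 0, "az": 0, "claw": 2}, {"tx": 0, "ty": -0.1, "tz": 0.2, "ax": 0, "ay": 0, "az": 0, "claw": 2}, {"tx": 0, "ty": 0, "tz": 0, "ax": 0, "ay": 0, "az": 0, "claw": 2}])

```text
time_s: 8.07
tcp_pos: [0.4482, 0.0655, -0.0074]
ee_rot: [[-0.192, -0.91, -0.367], [-0.981, 0.178, 0.072], [-0.0, 0.374, -0.927]]
wrist_force: [-0.4, 0.5, -1.6]
gripper_width: 0.388
gripper_force: 30.0
```

drive_tool(rows=[{"tx": 0, "ty": -0.07, "tz": 0.18, "ax": 0, "ay": 0, "az": 0, "claw": 2}, {"tx": 0, "ty": 0, "tz": 0, "ax": 0, "ay": 0, "az": 0, "claw": 2}])

```text
time_s: 8.23
tcp_pos: [0.4484, 0.0655, -0.0078]
ee_rot: [[-0.191, -0.91, -0.368], [-0.982, 0.177, 0.072], [0.0, 0.375, -0.927]]
wrist_force: [-1.5, 0.7, 7.6]
gripper_width: 0.388
gripper_force: 30.0
```

drive_tool(rows=[{"tx": 0, "ty": -0.05, "tz": 0.13, "ax": 0, "ay": 0, "az": 0, "claw": 2}, {"tx": 0, "ty": 0, "tz": 0, "ax": 0, "ay": 0, "az": 0, "claw": 2}])

```text
time_s: 8.4
tcp_pos: [0.4483, 0.0655, -0.0079]
ee_rot: [[-0.19, -0.91, -0.368], [-0.982, 0.177, 0.071], [0.0, 0.375, -0.927]]
wrist_force: [-1.1, 1.2, 14.8]
gripper_width: 0.387
gripper_force: 30.0
```

drive_tool(rows=[{"tx": 0, "ty": 0.04, "tz": -0.1, "ax": 0, "ay": 0, "az": 0, "claw": 2}, {"tx": 0, "ty": 0, "tz": 0, "ax": 0, "ay": 0, "az": 0, "claw": 4.0}, {"tx": 0, "ty": 0, "tz": 0, "ax": 0, "ay": 0, "az": 0, "claw": 4.8}, {"tx": 0, "ty": 0, "tz": 0, "ax": 0, "ay": 0, "az": 0, "claw": 4.8}, {"tx": 0, "ty": 0, "tz": 0, "ax": 0, "ay": 0, "az": 0, "claw": 4.8}, {"tx": 0, "ty": 0.4, "tz": -1, "ax": 0, "ay": 0, "az": 0, "claw": 4.8}, {"tx": 0, "ty": 0.4, "tz": -1, "ax": 0, "ay": 0, "az": 0, "claw": 4.8}])

```text
time_s: 8.98
tcp_pos: [0.4477, 0.0652, 0.0121]
ee_rot: [[-0.192, -0.909, -0.369], [-0.981, 0.178, 0.071], [0.001, 0.376, -0.927]]
wrist_force: [0.7, -0.2, 0.4]
gripper_width: 0.547
gripper_force: 0.0
```

drive_tool(rows=[{"tx": 0, "ty": 1.1, "tz": -2.8, "ax": 0, "ay": 0, "az": 0, "claw": 4.8}, {"tx": 0, "ty": 1.1, "tz": -2.8, "ax": 0, "ay": 0, "az": 0, "claw": 4.8}, {"tx": 0, "ty": 1.4, "tz": -3.6, "ax": 0, "ay": 0, "az": 0, "claw": 7}, {"tx": 0, "ty": 1.4, "tz": -3.6, "ax": 0, "ay": 0, "az": 0, "claw": 8.5}, {"tx": 0, "ty": 1.4, "tz": -3.6, "ax": 0, "ay": 0, "az": 0, "claw": 8.5}, {"tx": 0, "ty": 0, "tz": 0, "ax": 0.096, "ay": 0, "az": 0, "claw": 8.5}, {"tx": 0, "ty": 0, "tz": 0, "ax": 0.096, "ay": 0, "az": 0, "claw": 8.5}, {"tx": 0, "ty": 0, "tz": 0, "ax": 0.096, "ay": 0, "az": 0, "claw": 8.5}, {"tx": 0, "ty": 0, "tz": 0, "ax": 0.096, "ay": 0, "az": 0, "claw": 8.5}])

```text
time_s: 9.73
tcp_pos: [0.4512, 0.0652, 0.1901]
ee_rot: [[-0.192, -0.981, 0.008], [-0.981, 0.192, 0.001], [-0.003, -0.008, -1.0]]
wrist_force: [-0.5, -0.6, -0.1]
gripper_width: 0.951
gripper_force: 0.0
```

```bash
cat > inpan.py <<'E'
from h import *
import sys
np.set_printoptions(precision=4,suppress=True)
c0=np.array([.505,.0145]); ex=np.array([.9823,-.1874]); ey=np.array([.1874,.9823])
s=sense(); print(s['time_s'],s['tcp_pos'],s['joints'],s['wrist_force'])
for n in sys.argv[1:]:
    p,d=grab(n); p,W=cloud(n); hsv=cv2.cvtColor(p,cv2.COLOR_RGB2HSV)
    L=np.stack([(W[...,:2]-c0)@ex,(W[...,:2]-c0)@ey,W[...,2]],-1); ins=(abs(L[...,0])<.084)&(abs(L[...,1])<.129)&(W[...,2]<.12)
    o=L[(hsv[...,0]<16)&(hsv[...,1]>170)&(hsv[...,2]>60)&ins]; 
    if len(o)>30: print(n,'carrot pan',np.percentile(o,[2,50,98],axis=0))
    w=L[ins&(W[...,2]>.05)&(hsv[...,0]>16)&(hsv[...,0]<36)&(hsv[...,1]>20)]
    if len(w)>5: print(n,'onion tops',len(w)); 
    for k in (w[w[:,1]<.0],w[w[:,1]>=.0]):
        if len(k)>5: print('  ',np.percentile(k,[5,50,95],axis=0).ravel())
E
python3 inpan.py top wrist; python3 tgt.py
```

```text
9.7333 [0.4512 0.0652 0.1901] [ 28.8679   5.1533 -22.704    0.1755 -61.6856 -40.0481] [-0.5149 -0.6076 -0.1482]
top carrot pan [[-0.0758 -0.0677  0.0246]
 [-0.0656 -0.0052  0.0342]
 [-0.0466  0.0718  0.0413]]
top onion tops 236
   [ 0.0175 -0.0592  0.0507  0.0358 -0.0382  0.0569  0.0591 -0.0175  0.069 ]
wrist carrot pan [[-0.0742 -0.0655  0.0288]
 [-0.059   0.0059  0.0361]
 [-0.0462  0.0923  0.0394]]
wrist onion tops 2808
   [ 0.016  -0.0663  0.0507  0.0351 -0.0397  0.0584  0.0838 -0.018   0.0746]
   [0.0837 0.0021 0.0537 0.0839 0.0334 0.0802 0.084  0.0692 0.0961]
tcp pan [-0.067   0.0377  0.1889] axes in pan
 [[-0.0027 -1.      0.0013]
 [-1.      0.0027  0.0001]
 [-0.0001 -0.0013 -1.    ]] f [ 0.1633 -0.6111 -0.5303] 9.8333 0.9658206692011467
```

The carrot lies flat on the pan floor along its near side: pan x about -0.059 m, top at z 0.039. Next is the loose onion.

drive_tool(rows=[{"tx": -2.6, "ty": -0.8, "tz": 0, "ax": 0, "ay": 0, "az": -0.1134, "claw": 8.5}, {"tx": -2.5, "ty": -1.05, "tz": 0, "ax": 0, "ay": 0, "az": -0.1134, "claw": 8.5}, {"tx": -2.35, "ty": -1.35, "tz": 0, "ax": 0, "ay": 0, "az": -0.1134, "claw": 8.5}, {"tx": -2.2, "ty": -1.6, "tz": 0, "ax": 0, "ay": 0, "az": -0.1134, "claw": 8.5}, {"tx": -2.0, "ty": -1.85, "tz": 0, "ax": 0, "ay": 0, "az": -0.1134, "claw": 8.5}, {"tx": -1.8, "ty": -2.05, "tz": 0, "ax": 0, "ay": 0, "az": -0.1134, "claw": 8.5}, {"tx": -1.55, "ty": -2.25, "tz": 0, "ax": 0, "ay": 0, "az": -0.1134, "claw": 8.5}, {"tx": -1.25, "ty": -2.4, "tz": 0, "ax": 0, "ay": 0, "az": -0.1134, "claw": 8.5}, {"tx": -1.0, "ty": -2.55, "tz": 0, "ax": 0, "ay": 0, "az": -0.1134, "claw": 8.5}, {"tx": -0.7, "ty": -2.65, "tz": 0, "ax": 0, "ay": 0, "az": -0.1134, "claw": 8.5}])

```text
time_s: 10.67
tcp_pos: [0.5779, 0.3072, 0.1887]
ee_rot: [[0.811, -0.585, 0.0], [-0.585, -0.811, 0.0], [-0.0, -0.0, -1.0]]
wrist_force: [0.7, -0.3, -0.1]
gripper_width: 0.974
gripper_force: 0.0
```

```bash
cat > onion.py <<'E'
from h import *
np.set_printoptions(precision=4,suppress=True)
s=sense(); print(s['time_s'],s['tcp_pos'],s['joints'],s['gripper_width']); R=np.array(s['ee_rot'])
p,d=grab('wrist'); p,W=cloud('wrist'); f=np.load('wrist.npz'); T=(W-f['tp'])@f['R']
m=(np.hypot(W[...,0]-.577,W[...,1]-.306)<.036)&(W[...,2]>.03)&(W[...,2]<.056)
q=W[m]; A=np.c_[2*q,np.ones(len(q))]; c=np.linalg.lstsq(A,(q**2).sum(1),rcond=None)[0]
print(len(q),'sphere',c[:3],np.sqrt(c[3]+c[:3]@c[:3]),'bbox',q.min(0),q.max(0))
k=W[(np.hypot(W[...,0]-.577,W[...,1]-.306)<.03)&(W[...,2]>.063)]; print('stalk',k.mean(0),k[:,2].max(),len(k))
for t in(c[:3],k.mean(0)): print('shift cm to centre, tips 21mm up:',100*R.T@(np.r_[t[:2],-.009]-s['tcp_pos']))
E
python3 onion.py; python3 tgt.py
```

```text
10.6667 [0.5779 0.3072 0.1887] [ 42.1229  25.0598   4.6517  -0.0117 -69.5674  12.0876] 0.9736363235667211
2123 sphere [0.5774 0.3063 0.028 ] 0.031179546240160234 bbox [0.5482 0.2758 0.03  ] [0.6077 0.3352 0.056 ]
stalk [0.597  0.2899 0.3278] 0.3404348480875624 15536
shift cm to centre, tips 21mm up: [ 0.0116  0.1138 19.7748]
shift cm to centre, tips 21mm up: [ 2.5664  0.2956 19.7744]
tcp pan [0.0184 0.3057 0.1877] axes in pan
 [[ 0.9091 -0.4165  0.0025]
 [-0.4165 -0.9091  0.0024]
 [ 0.0013 -0.0032 -1.    ]] f [3.6481 3.942  0.9132] 10.7167 0.9747437716566064
```

drive_tool(rows=[{"tx": 0, "ty": 0.1, "tz": 4.1, "ax": 0, "ay": 0, "az": 0, "claw": 8.5}, {"tx": 0, "ty": 0, "tz": 4.1, "ax": 0, "ay": 0, "az": 0, "claw": 8.5}, {"tx": 0, "ty": 0, "tz": 4.1, "ax": 0, "ay": 0, "az": 0, "claw": 8.5}, {"tx": 0, "ty": 0, "tz": 3.2, "ax": 0, "ay": 0, "az": 0, "claw": 8.5}, {"tx": 0, "ty": 0, "tz": 2.2, "ax": 0, "ay": 0, "az": 0, "claw": 8.5}, {"tx": 0, "ty": 0, "tz": 1.4, "ax": 0, "ay": 0, "az": 0, "claw": 8.5}, {"tx": 0, "ty": 0, "tz": 0.6, "ax": 0, "ay": 0, "az": 0, "claw": 8.5}, {"tx": 0, "ty": 0, "tz": 0, "ax": 0, "ay": 0, "az": 0, "claw": 8.5}])

```text
time_s: 11.38
tcp_pos: [0.576, 0.3046, -0.0104]
ee_rot: [[0.808, -0.59, -0.002], [-0.59, -0.808, -0.002], [-0.001, 0.003, -1.0]]
wrist_force: [-0.1, -1.0, 1.1]
gripper_width: 0.974
gripper_force: 0.0
```

drive_tool(rows=[{"tx": 0, "ty": 0, "tz": 0, "ax": 0, "ay": 0, "az": 0, "claw": 5}, {"tx": 0, "ty": 0, "tz": 0, "ax": 0, "ay": 0, "az": 0, "claw": 5}, {"tx": 0, "ty": 0, "tz": 0, "ax": 0, "ay": 0, "az": 0, "claw": 5}, {"tx": 0, "ty": 0, "tz": 0, "ax": 0, "ay": 0, "az": 0, "claw": 5}, {"tx": 0, "ty": 0, "tz": 0, "ax": 0, "ay": 0, "az": 0, "claw": 5}])

```text
time_s: 11.8
tcp_pos: [0.5772, 0.306, -0.0078]
ee_rot: [[0.808, -0.589, 0.002], [-0.589, -0.808, 0.002], [0.001, -0.003, -1.0]]
wrist_force: [-1.3, -0.4, 3.2]
gripper_width: 0.69
gripper_force: 30.1
```

drive_tool(rows=[{"tx": 0, "ty": 0, "tz": -3, "ax": 0, "ay": 0, "az": 0, "claw": 5}, {"tx": 0, "ty": 0, "tz": -4.1, "ax": 0, "ay": 0, "az": 0, "claw": 5}, {"tx": 0, "ty": 0, "tz": -4.1, "ax": 0, "ay": 0, "az": 0, "claw": 5}, {"tx": 0, "ty": 0, "tz": -4.1, "ax": 0, "ay": 0, "az": 0, "claw": 5}, {"tx": 0, "ty": 0, "tz": -4.1, "ax": 0, "ay": 0, "az": 0, "claw": 5}, {"tx": 1.45, "ty": 3.7, "tz": 0, "ax": 0, "ay": 0, "az": 0, "claw": 5}, {"tx": 1.45, "ty": 3.7, "tz": 0, "ax": 0, "ay": 0, "az": 0, "claw": 5}, {"tx": 1.45, "ty": 3.7, "tz": 0, "ax": 0, "ay": 0, "az": 0, "claw": 5}, {"tx": 1.45, "ty": 3.7, "tz": 0, "ax": 0, "ay": 0, "az": 0, "claw": 5}])

```text
time_s: 12.55
tcp_pos: [0.5343, 0.1499, 0.1847]
ee_rot: [[0.808, -0.589, -0.001], [-0.589, -0.808, 0.0], [-0.001, 0.001, -1.0]]
wrist_force: [0.6, -0.3, -2.0]
gripper_width: 0.689
gripper_force: 30.0
```

drive_tool(rows=[{"tx": 1.45, "ty": 3.7, "tz": 0, "ax": 0, "ay": 0, "az": 0, "claw": 5}, {"tx": 1.45, "ty": 3.7, "tz": 0, "ax": 0, "ay": 0, "az": 0, "claw": 5}, {"tx": 1.45, "ty": 3.7, "tz": 0, "ax": 0, "ay": 0, "az": 0, "claw": 5}, {"tx": 0, "ty": 0, "tz": 0, "ax": 0, "ay": 0, "az": 0, "claw": 5}, {"tx": 0, "ty": 0, "tz": 0, "ax": 0, "ay": 0, "az": 0, "claw": 5}])

```text
time_s: 12.97
tcp_pos: [0.5045, 0.0343, 0.185]
ee_rot: [[0.806, -0.592, -0.0], [-0.592, -0.806, 0.0], [-0.0, -0.0, -1.0]]
wrist_force: [0.4, -0.1, -2.2]
gripper_width: 0.688
gripper_force: 30.0
```

```bash
python3 tgt.py .002 .025 .06; python3 inpan.py side wrist
```

```text
tcp pan [-0.0042  0.0193  0.185 ] axes in pan
 [[ 0.9026 -0.4304 -0.0004]
 [-0.4304 -0.9026  0.0002]
 [-0.0005 -0.     -1.    ]] f [ 0.3593 -0.0994 -2.1635] 12.9667 0.6880891264771525
shift cm [ 0.3227 -0.7808 12.5017]
12.9667 [0.5045 0.0343 0.185 ] [ 22.2912  10.7493 -16.6392  -0.028  -62.6245  31.4262] [ 0.3593 -0.0994 -2.1635]
side carrot pan [[-0.0714 -0.0705  0.0208]
 [-0.0561  0.0116  0.0342]
 [-0.0436  0.0901  0.0422]]
side onion tops 175
   [ 0.0167 -0.0607  0.051   0.0388 -0.0444  0.0564  0.059  -0.0241  0.0693]
   [0.0134 0.1252 0.0546 0.0449 0.1276 0.0795 0.083  0.1289 0.1023]
wrist carrot pan [[-0.0707 -0.0691  0.026 ]
 [-0.0554 -0.0353  0.0341]
 [-0.0438 -0.01    0.039 ]]
wrist onion tops 2492
   [ 0.0177 -0.0588  0.0507  0.0389 -0.0378  0.0579  0.0586 -0.0179  0.0679]
```

drive_tool(rows=[{"tx": 0.3, "ty": -0.8, "tz": 0, "ax": 0, "ay": 0, "az": 0, "claw": 5}, {"tx": 0, "ty": 0, "tz": 3.6, "ax": 0, "ay": 0, "az": 0, "claw": 5}, {"tx": 0, "ty": 0, "tz": 4.0, "ax": 0, "ay": 0, "az": 0, "claw": 5}, {"tx": 0, "ty": 0, "tz": 3.6, "ax": 0, "ay": 0, "az": 0, "claw": 5}, {"tx": 0, "ty": 0, "tz": 2.4, "ax": 0, "ay": 0, "az": 0, "claw": 5}, {"tx": 0, "ty": 0, "tz": 1.8, "ax": 0, "ay": 0, "az": 0, "claw": 5}, {"tx": 0, "ty": 0, "tz": 1.2, "ax": 0, "ay": 0, "az": 0, "claw": 5}, {"tx": 0, "ty": 0, "tz": 0, "ax": 0, "ay": 0, "az": 0, "claw": 5}])

```text
time_s: 13.73
tcp_pos: [0.5115, 0.0417, 0.0156]
ee_rot: [[0.809, -0.588, -0.006], [-0.588, -0.809, -0.002], [-0.004, 0.005, -1.0]]
wrist_force: [-1.3, 0.0, -2.2]
gripper_width: 0.686
gripper_force: 30.0
```

drive_tool(rows=[{"tx": 0, "ty": 0, "tz": 0.8, "ax": 0, "ay": 0, "az": 0, "claw": 5}, {"tx": 0, "ty": 0, "tz": 0.5, "ax": 0, "ay": 0, "az": 0, "claw": 5}, {"tx": 0, "ty": 0, "tz": 0.3, "ax": 0, "ay": 0, "az": 0, "claw": 5}, {"tx": 0, "ty": 0, "tz": 0, "ax": 0, "ay": 0, "az": 0, "claw": 5}])

```text
time_s: 14.07
tcp_pos: [0.5129, 0.0411, 0.0027]
ee_rot: [[0.808, -0.589, -0.0], [-0.589, -0.808, -0.0], [-0.0, 0.0, -1.0]]
wrist_force: [0.8, -0.4, -1.8]
gripper_width: 0.691
gripper_force: 30.0
```

drive_tool(rows=[{"tx": 0, "ty": 0, "tz": 0.3, "ax": 0, "ay": 0, "az": 0, "claw": 5}, {"tx": 0, "ty": 0, "tz": 0.15, "ax": 0, "ay": 0, "az": 0, "claw": 5}, {"tx": 0, "ty": 0, "tz": 0, "ax": 0, "ay": 0, "az": 0, "claw": 5}])

```text
time_s: 14.32
tcp_pos: [0.5128, 0.0408, -0.0016]
ee_rot: [[0.808, -0.589, 0.0], [-0.589, -0.808, 0.0], [0.0, -0.0, -1.0]]
wrist_force: [-0.5, -0.1, -1.9]
gripper_width: 0.692
gripper_force: 30.0
```

drive_tool(rows=[{"tx": 0, "ty": 0, "tz": 0.15, "ax": 0, "ay": 0, "az": 0, "claw": 5}, {"tx": 0, "ty": 0, "tz": 0, "ax": 0, "ay": 0, "az": 0, "claw": 5}])

```text
time_s: 14.48
tcp_pos: [0.5128, 0.0408, -0.0031]
ee_rot: [[0.808, -0.589, 0.0], [-0.589, -0.808, 0.0], [0.0, -0.0, -1.0]]
wrist_force: [0.9, 0.5, -1.9]
gripper_width: 0.689
gripper_force: 30.0
```

drive_tool(rows=[{"tx": 0, "ty": 0, "tz": 0.12, "ax": 0, "ay": 0, "az": 0, "claw": 5}, {"tx": 0, "ty": 0, "tz": 0, "ax": 0, "ay": 0, "az": 0, "claw": 5}])

```text
time_s: 14.65
tcp_pos: [0.5131, 0.0409, -0.0038]
ee_rot: [[0.808, -0.589, 0.001], [-0.589, -0.808, -0.0], [0.0, -0.0, -1.0]]
wrist_force: [-0.6, -0.0, 2.3]
gripper_width: 0.689
gripper_force: 30.0
```

drive_tool(rows=[{"tx": 0, "ty": 0, "tz": 0.1, "ax": 0, "ay": 0, "az": 0, "claw": 5}, {"tx": 0, "ty": 0, "tz": 0, "ax": 0, "ay": 0, "az": 0, "claw": 5}])

```text
time_s: 14.82
tcp_pos: [0.5132, 0.0408, -0.0039]
ee_rot: [[0.808, -0.589, 0.001], [-0.589, -0.808, -0.0], [0.001, -0.0, -1.0]]
wrist_force: [-3.3, -1.4, 9.1]
gripper_width: 0.689
gripper_force: 30.0
```

drive_tool(rows=[{"tx": 0, "ty": 0, "tz": -0.1, "ax": 0, "ay": 0, "az": 0, "claw": 5}, {"tx": 0, "ty": 0, "tz": 0, "ax": 0, "ay": 0, "az": 0, "claw": 6.8}, {"tx": 0, "ty": 0, "tz": 0, "ax": 0, "ay": 0, "az": 0, "claw": 7.3}, {"tx": 0, "ty": 0, "tz": 0, "ax": 0, "ay": 0, "az": 0, "claw": 7.3}, {"tx": 0, "ty": 0, "tz": -0.8, "ax": 0, "ay": 0, "az": 0, "claw": 7.3}, {"tx": 0, "ty": 0, "tz": -2, "ax": 0, "ay": 0, "az": 0, "claw": 7.3}, {"tx": 0, "ty": 0, "tz": -3.5, "ax": 0, "ay": 0, "az": 0, "claw": 7.3}, {"tx": 0, "ty": 0, "tz": -4, "ax": 0, "ay": 0, "az": 0, "claw": 7.3}, {"tx": 0, "ty": 0, "tz": -4, "ax": 0, "ay": 0, "az": 0, "claw": 7.3}, {"tx": 0, "ty": 0, "tz": -4, "ax": 0, "ay": 0, "az": 0, "claw": 7.3}])

```text
time_s: 15.65
tcp_pos: [0.5124, 0.0407, 0.1812]
ee_rot: [[0.808, -0.589, 0.0], [-0.589, -0.808, 0.0], [0.0, -0.0, -1.0]]
wrist_force: [0.5, -0.1, -0.3]
gripper_width: 0.84
gripper_force: 0.0
```

drive_tool(rows=[{"tx": 0, "ty": 0, "tz": -4, "ax": 0, "ay": 0, "az": 0, "claw": 0}, {"tx": 0, "ty": 0, "tz": -4, "ax": 0, "ay": 0, "az": 0, "claw": 0}, {"tx": 0, "ty": 0, "tz": -4, "ax": 0, "ay": 0, "az": 0, "claw": 0}, {"tx": 0, "ty": 0, "tz": -2, "ax": 0, "ay": 0, "az": -0.109, "claw": 0}, {"tx": 0, "ty": 0, "tz": 0, "ax": 0, "ay": 0, "az": -0.109, "claw": 0}, {"tx": 0, "ty": 0, "tz": 0, "ax": 0, "ay": 0, "az": -0.109, "claw": 0}, {"tx": 0, "ty": 0, "tz": 0, "ax": 0, "ay": 0, "az": -0.109, "claw": 0}, {"tx": 0, "ty": 0, "tz": 0, "ax": 0, "ay": 0, "az": 0, "claw": 0}])

```text
time_s: 16.32
tcp_pos: [0.5126, 0.0408, 0.3192]
ee_rot: [[0.982, -0.191, 0.001], [-0.191, -0.982, 0.0], [0.001, -0.0, -1.0]]
wrist_force: [-0.9, 0.2, -0.3]
gripper_width: 0.32
gripper_force: 0.0
```

```bash
python3 inpan.py side; python3 tgt.py .195 0 .32; python3 - <<'E'
from h import *
p,d=grab('top'); q=np.load('side.npz')['p']; c=np.hstack([cv2.resize(q[130:290,210:370],(400,400)),cv2.resize(p[110:270,220:380],(400,400))]); save('packed',c)
E
```

```text
16.3167 [0.5126 0.0408 0.3192] [ 22.6549   7.2982  -1.5939  -0.0063 -81.0667  56.3318] [-0.8824  0.1952 -0.307 ]
side carrot pan [[-0.0724 -0.0706  0.0204]
 [-0.0568  0.0093  0.0343]
 [-0.0435  0.0868  0.0416]]
side onion tops 337
   [ 0.0152 -0.0646  0.0505  0.0381 -0.0442  0.0567  0.0578 -0.0233  0.0718]
   [-0.0466  0.0055  0.0509  0.0045  0.0267  0.0584  0.0516  0.1286  0.0977]
tcp pan [0.0025 0.0273 0.3191] axes in pan
 [[ 1.     -0.0078  0.0004]
 [-0.0078 -1.      0.0002]
 [ 0.0004 -0.0002 -1.    ]] f [-0.9705 -0.9594 -0.1837] 16.3667 0.268839562703982
shift cm [19.267   2.5755 -0.0858]
```

View pics/packed.png

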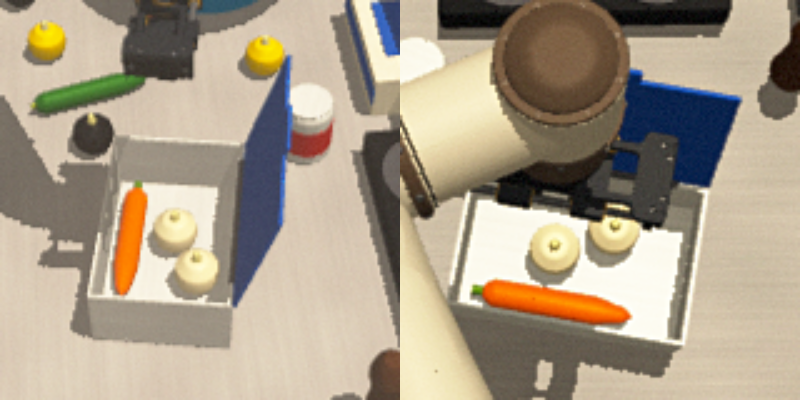

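Carrot, loose onion at (175,230) and packed onion at (197,270) in the left panel all lie inside the pan below the rim, so the lid comes next.

drive_tool(rows=[{"tx": 3.9, "ty": 0.52, "tz": 0, "ax": 0, "ay": 0, "az": 0, "claw": 0}, {"tx": 3.9, "ty": 0.52, "tz": 0, "ax": 0, "ay": 0, "az": 0, "claw": 0}, {"tx": 3.9, "ty": 0.52, "tz": 0, "ax": 0, "ay": 0, "az": 0, "claw": 0}, {"tx": 3.9, "ty": 0.52, "tz": 0, "ax": 0, "ay": 0, "az": 0, "claw": 0}, {"tx": 3.9, "ty": 0.52, "tz": 0, "ax": 0, "ay": 0, "az": 0, "claw": 0}, {"tx": 0, "ty": 0, "tz": 0, "ax": 0, "ay": 0, "az": 0, "claw": 0}, {"tx": 0, "ty": 0, "tz": 0, "ax": 0, "ay": 0, "az": 0, "claw": 0}])

```text
time_s: 17.0
tcp_pos: [0.7003, -0.023, 0.3139]
ee_rot: [[0.98, -0.197, -0.007], [-0.197, -0.98, -0.001], [-0.007, 0.002, -1.0]]
wrist_force: [-0.5, -0.3, 0.4]
gripper_width: 0.006
gripper_force: 0.0
```

```bash
python3 tgt.py .195 0 .22; python3 - <<'E'
from h import *
c0=np.array([.505,.0145]); ex=np.array([.9823,-.1874]); ey=np.array([.1874,.9823])
for n in('side','top'):
    grab(n); p,W=cloud(n); hsv=cv2.cvtColor(p,cv2.COLOR_RGB2HSV); L=np.stack([(W[...,:2]-c0)@ex,(W[...,:2]-c0)@ey,W[...,2]],-1)
    q=L[(hsv[...,0]>105)&(hsv[...,0]<130)&(hsv[...,1]>150)&(abs(L[...,0]-.12)<.06)&(abs(L[...,1])<.15)&(L[...,2]>.11)&(L[...,2]<.31)]
    print(n,len(q),np.polyfit(q[:,2]-.1005,q[:,0],1),q.max(0),q.min(0))
E
```

```text
tcp pan [ 0.1989 -0.0002  0.3139] axes in pan
 [[ 0.9999 -0.0094 -0.0066]
 [-0.0094 -1.     -0.0021]
 [-0.0066  0.0021 -1.    ]] f [-0.4815 -0.34    0.3567] 17.0 0.005601203070296835
shift cm [-0.3269 -0.0368  9.3881]
side 37 [0.27473818 0.09485954] [0.14829573 0.12485318 0.29428905] [ 0.11820292 -0.13727256  0.18657388]
top 2763 [0.28766318 0.0902009 ] [0.14893305 0.07894497 0.29459822] [ 0.09100747 -0.13314348  0.11008975]
```

drive_tool(rows=[{"tx": -0.3, "ty": 0, "tz": 3.2, "ax": 0, "ay": 0, "az": 0, "claw": 0}, {"tx": 0, "ty": 0, "tz": 3.2, "ax": 0, "ay": 0, "az": 0, "claw": 0}, {"tx": 0, "ty": 0, "tz": 3.0, "ax": 0, "ay": 0, "az": 0, "claw": 0}, {"tx": 0, "ty": 0, "tz": 0, "ax": 0, "ay": 0, "az": 0, "claw": 0}, {"tx": -1.5, "ty": 0, "tz": 0, "ax": 0, "ay": 0, "az": 0, "claw": 0}, {"tx": -1.5, "ty": 0, "tz": 0, "ax": 0, "ay": 0, "az": 0, "claw": 0}, {"tx": -1, "ty": 0, "tz": 0, "ax": 0, "ay": 0, "az": 0, "claw": 0}, {"tx": -0.8, "ty": 0, "tz": 0, "ax": 0, "ay": 0, "az": 0, "claw": 0}, {"tx": -0.8, "ty": 0, "tz": 0, "ax": 0, "ay": 0, "az": 0, "claw": 0}, {"tx": -0.8, "ty": 0, "tz": 0, "ax": 0, "ay": 0, "az": 0, "claw": 0}])

```text
time_s: 17.93
tcp_pos: [0.6332, -0.009, 0.2269]
ee_rot: [[0.981, -0.193, 0.004], [-0.193, -0.981, 0.0], [0.003, -0.001, -1.0]]
wrist_force: [0.6, 0.8, 0.3]
gripper_width: 0.003
gripper_force: 0.2
```

```bash
cat > lid.py <<'E'
from h import *
c0=np.array([.505,.0145]); ex=np.array([.9823,-.1874]); ey=np.array([.1874,.9823])
s=sense(); print(s['time_s'],'tcp pan x',(s['tcp_pos'][:2]-c0)@ex,s['tcp_pos'][2],s['wrist_force'])
n='top'; grab(n); p,W=cloud(n); hsv=cv2.cvtColor(p,cv2.COLOR_RGB2HSV); L=np.stack([(W[...,:2]-c0)@ex,(W[...,:2]-c0)@ey,W[...,2]],-1)
q=L[(hsv[...,0]>105)&(hsv[...,0]<130)&(hsv[...,1]>150)&(abs(L[...,0])<.2)&(abs(L[...,1])<.15)&(L[...,2]>.09)&(L[...,2]<.31)]
print(len(q),'median',np.median(q,0),'min',q.min(0),'max',q.max(0),'slope',np.polyfit(q[:,2],q[:,0],1))
E
python3 lid.py
```

```text
17.9333 tcp pan x 0.13036861598142999 0.2268950238484312 [0.64173026 0.78091471 0.30091632]
2349 median [ 0.1029267  -0.01507622  0.20762819] min [ 0.08979495 -0.1337137   0.10374865] max [0.11788203 0.11770292 0.29021813] slope [0.12026798 0.0781013 ]
```

drive_tool(rows=[{"tx": -0.7, "ty": 0, "tz": 0, "ax": 0, "ay": 0, "az": 0, "claw": 0}, {"tx": -0.7, "ty": 0, "tz": 0, "ax": 0, "ay": 0, "az": 0, "claw": 0}, {"tx": -0.7, "ty": 0, "tz": 0, "ax": 0, "ay": 0, "az": 0, "claw": 0}, {"tx": -0.7, "ty": 0, "tz": 0, "ax": 0, "ay": 0, "az": 0, "claw": 0}, {"tx": -0.5, "ty": 0, "tz": 0, "ax": 0, "ay": 0, "az": 0, "claw": 0}])

```text
time_s: 18.4
tcp_pos: [0.6001, -0.0029, 0.2245]
ee_rot: [[0.981, -0.193, -0.001], [-0.193, -0.981, -0.0], [-0.001, 0.0, -1.0]]
wrist_force: [-0.4, -0.1, -0.3]
gripper_width: 0.009
gripper_force: 0.1
```

```bash
python3 lid.py
```

```text
18.4 tcp pan x 0.09665633580605322 0.22450339487747709 [-0.40103098 -0.1153037  -0.34103477]
1181 median [ 0.08333143 -0.0091618   0.2050759 ] min [ 0.07682384 -0.13316238  0.10361267] max [0.09104552 0.11887209 0.28729373] slope [-0.06435706  0.09664728]
```

drive_tool(rows=[{"tx": -0.7, "ty": 0, "tz": 0, "ax": 0, "ay": 0, "az": 0, "claw": 0}, {"tx": -0.6, "ty": 0, "tz": 0, "ax": 0, "ay": 0, "az": 0, "claw": 0}, {"tx": 0, "ty": 0, "tz": 0, "ax": 0, "ay": 0, "az": 0, "claw": 0}, {"tx": 1.5, "ty": 0, "tz": 0, "ax": 0, "ay": 0, "az": 0, "claw": 0}, {"tx": 2, "ty": 0, "tz": -1, "ax": 0, "ay": 0, "az": 0, "claw": 0}, {"tx": 0, "ty": 0, "tz": 0, "ax": 0, "ay": 0, "az": 0, "claw": 0}, {"tx": 0, "ty": 0, "tz": 0, "ax": 0, "ay": 0, "az": 0, "claw": 0}])

```text
time_s: 19.03
tcp_pos: [0.6232, -0.0073, 0.2344]
ee_rot: [[0.981, -0.193, 0.0], [-0.193, -0.981, 0.0], [0.0, -0.0, -1.0]]
wrist_force: [-0.7, -0.4, 0.3]
gripper_width: 0.005
gripper_force: 0.0
```

```bash
python3 lid.py
```

```text
19.0333 tcp pan x 0.12021584882417809 0.23443897662033758 [-0.71379073 -0.37180262  0.33119282]
1696 median [ 0.04366701 -0.02393356  0.19536013] min [-0.00508567 -0.13367636  0.10345576] max [0.09475452 0.10124131 0.27922386] slope [-0.57692209  0.15609829]
```

The lid is falling on its own with the fingers clear of it. I'll back off while it shuts.

drive_tool(rows=[{"tx": 1, "ty": 0, "tz": -3, "ax": 0, "ay": 0, "az": 0, "claw": 0}, {"tx": 1, "ty": 0, "tz": -3, "ax": 0, "ay": 0, "az": 0, "claw": 0}, {"tx": 0, "ty": 0, "tz": -2, "ax": 0, "ay": 0, "az": 0, "claw": 0}, {"tx": 0, "ty": 0, "tz": 0, "ax": 0, "ay": 0, "az": 0, "claw": 0}, {"tx": 0, "ty": 0, "tz": 0, "ax": 0, "ay": 0, "az": 0, "claw": 0}, {"tx": 0, "ty": 0, "tz": 0, "ax": 0, "ay": 0, "az": 0, "claw": 0}, {"tx": 0, "ty": 0, "tz": 0, "ax": 0, "ay": 0, "az": 0, "claw": 0}, {"tx": 0, "ty": 0, "tz": 0, "ax": 0, "ay": 0, "az": 0, "claw": 0}, {"tx": 0, "ty": 0, "tz": 0, "ax": 0, "ay": 0, "az": 0, "claw": 0}, {"tx": 0, "ty": 0, "tz": 0, "ax": 0, "ay": 0, "az": 0, "claw": 0}])

```text
time_s: 19.92
tcp_pos: [0.642, -0.0111, 0.314]
ee_rot: [[0.981, -0.193, -0.001], [-0.193, -0.981, -0.0], [-0.001, 0.0, -1.0]]
wrist_force: [0.7, 0.4, -0.7]
gripper_width: 0.003
gripper_force: 0.0
```

drive_tool(rows=[{"tx": 0, "ty": 0, "tz": 0, "ax": 0, "ay": 0, "az": 0, "claw": 0}, {"tx": 0, "ty": 0, "tz": 0, "ax": 0, "ay": 0, "az": 0, "claw": 0}, {"tx": 0, "ty": 0, "tz": 0, "ax": 0, "ay": 0, "az": 0, "claw": 0}, {"tx": 0, "ty": 0, "tz": 0, "ax": 0, "ay": 0, "az": 0, "claw": 0}, {"tx": 0, "ty": 0, "tz": 0, "ax": 0, "ay": 0, "az": 0, "claw": 0}, {"tx": 0, "ty": 0, "tz": 0, "ax": 0, "ay": 0, "az": 0, "claw": 0}])

```text
time_s: 20.42
tcp_pos: [0.6422, -0.0111, 0.3147]
ee_rot: [[0.981, -0.193, 0.0], [-0.193, -0.981, 0.0], [0.0, -0.0, -1.0]]
wrist_force: [-0.1, 0.5, 1.2]
gripper_width: 0.003
gripper_force: 0.0
```

```bash
python3 lid.py; python3 - <<'E'
from h import *
p,d=grab('side'); save('end',p,s=1.4)
E
```

```text
20.4167 tcp pan x 0.13960390970120926 0.3146832989128937 [-0.11446856  0.50470528  1.22447316]
3856 median [ 0.00738382 -0.04990102  0.10805666] min [-0.1085093  -0.13521716  0.09748173] max [0.08834998 0.08039724 0.12070077] slope [-0.64501704  0.07337416]
```

View pics/end.png

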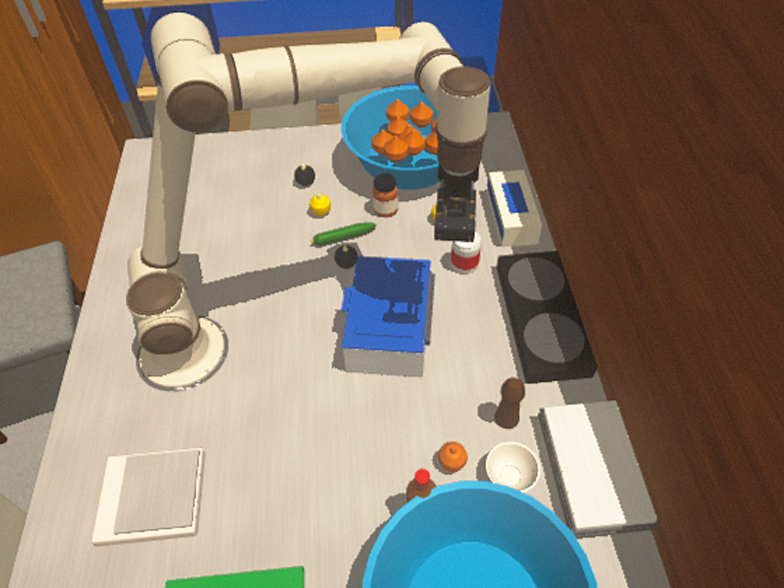

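The lid lies over the pan at about (388,305), the bystanders are where they stood, and the gripper hangs free. One last fit will confirm the lid is flat before I hand in.

```bash
python3 - <<'E'
from h import *
from station import finish_job
c0=np.array([.505,.0145]); ex=np.array([.9823,-.1874])
grab('top'); p,W=cloud('top'); hsv=cv2.cvtColor(p,cv2.COLOR_RGB2HSV); x=(W[...,:2]-c0)@ex; y=(W[...,:2]-c0)@np.array([.1874,.9823])
m=(hsv[...,0]>105)&(hsv[...,0]<130)&(hsv[...,1]>150)&(abs(x)<.11)&(abs(y)<.14)&(W[...,2]<.2)&(W[...,2]>.08)
f=np.polyfit(x[m],W[...,2][m],1); print('lid z slope, z at centre',f)
if abs(f[0])<.03: print(finish_job())
E
```

```text
lid z slope, z at centre [-0.00034831  0.10808104]
the job is handed in; nothing more can be done
None
```

The job is handed in at about 20 s of the 72 s: the carrot and the loose peeled onion were each lowered onto the pan's floor, and the lid, pushed past upright from behind, fell shut flat by its own weight.

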